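# Fit up two bearing housings and close them

### The job

Fit up the two dark bearing housings: seat the large ball bearing flat in the deep, wide-bored housing and lay the large yellow spacer ring flat on top of it, and seat the small ball bearing flat in the low, narrow-bored housing. Then close each housing with one of the two cover plates, laid flat and square on its top, edges in line. Leave the small yellow ring and the brass bush where they are.

Things in the scene. Friction and masses are not known exactly. Their poses are not given: they have to be found in the camera images.
- deep_housing: taller, wide-bored dark grey housing, fixed. Base 64 x 122 x 9 mm (x, y, z), on it a cheek at each y end, together 64 x 96 mm, flat tops at z 32. Between them a round bore, 57 mm across (4 mm lead-in chamfer), floor at z 9, open to both x sides by 34 mm wide windows: hold parts across x. Origin: underside centre, on the bore axis; z up. Takes the large bearing, large ring on it (underside z 24), then a cover, underside at z 32, axes along the housing's.
- low_housing: lower, narrow-bored dark grey housing, fixed. Base 64 x 122 x 9 mm (x, y, z), on it a cheek at each y end, together 64 x 96 mm, flat tops at z 22. Between them a round bore, 47 mm across (4 mm lead-in chamfer), floor at z 9, open to both x sides by 34 mm wide windows: hold parts across x. Origin: underside centre, on the bore axis; z up. Takes the small bearing, then a cover, underside at z 22, axes along the housing's.
- large_bearing: the larger of two steel ball bearings with dark seals (bore 25 mm; hold it by its outer rim), 52 mm across, 15 mm thick, lying flat on the worktop; origin: centre of the underside, z up along its axis.
- small_bearing: the smaller of two steel ball bearings with dark seals (bore 20 mm; hold it by its outer rim), 42 mm across, 12 mm thick, lying flat on the worktop; origin: centre of the underside, z up along its axis.
- large_ring: the larger of two yellow metal spacer rings (bore 38 mm), 52 mm across, 7 mm thick, lying flat on the worktop; origin: centre of the underside, z up along its axis.
- small_ring: the smaller of two yellow metal spacer rings (bore 33 mm), not needed: it stays where it is, 44 mm across, 6 mm thick, lying flat on the worktop; origin: centre of the underside, z up along its axis.
- brass_bush: flanged brass bush, 38 mm across the flange, 28 mm across the body, 34 mm high, standing on its flange; not needed: it stays where it is. Origin: centre of the underside, z up.
- cover_1: one of two equal light grey die-cast cover plates, 64 x 96 x 12 mm (x by y by z), solid, with a screw boss at each corner, lying flat on the worktop; its outline is that of a housing's top. Origin: centre of the underside; x across the short side, y along the length, z up. Either plate may go on either housing.
- cover_2: one of two equal light grey die-cast cover plates, 64 x 96 x 12 mm (x by y by z), solid, with a screw boss at each corner, lying flat on the worktop; its outline is that of a housing's top. Origin: centre of the underside; x across the short side, y along the length, z up. Either plate may go on either housing.

How it is judged:
By the outcome, as a careful person would: the job done as asked, in the order asked, and still so for the second after the job is handed in, with the robot touching nothing.
It also fails if it takes over 106 s, if anything falls off the work surface, if the arm or the gripper's body presses on something with over 40 N, if the wrist force passes 120 N, or if a joint passes its speed limit or range.

### The arm

A 6-joint arm with a two-finger parallel gripper is mounted at the origin on a cart in front of the work surface, level with it; the furniture and walls round the work are solid. World frame = base frame: x ahead of the robot, y to its left, z up, the work surface at z = 0. Lengths are in mm, angles in rad, forces in N, time in s.
With the tool pointing down it reaches from about 250 to 800 mm from the base axis. Payload 3.9 kg.
Tool frame: the origin (TCP) lies midway between the tips of the shut fingers; the grasp point (between the pads) lies 19 mm behind it; y points along the fingers, z is the direction in which the jaws open and shut, and the axes are right-handed (so a half turn about y gives the same grasp; the last joint's range is limited). The gripper opens to 85 mm and grips with 20 to 120 N. Pads are 22 mm wide; open, the fingers measure 114 mm over their backs; the gripper's body (76 mm by 85 mm) begins 54 mm behind the grasp point. The pads swing forward as they close: fully open they stand 13 mm farther back than shut.
Start: joints at [-1.24, 0.26, -0.138, 1.173, 0, 1.571], TCP at [170.515, -496.528, 199.004] pointing down, gripper open.
Joint ranges: [-2.78, 2.78], [-0.83, 1.72], [-1.28, 1.37], [-1.9, 2.12], [-1.57, 1.48], [-3.14, 3.14]. Speed limits (rad/s): [2.57, 2.57, 3.14, 3.14, 3.14, 3.14].

### API

Orientations are given as a rotation vector (axis times angle).
In Python, from workcell import sensors, imaging, order, spotter gives the robot as it stands. The module is installed in compiled form; this text tells all that it offers.
- The arm moves only by the tool send_rows, never from a script. Its argument "targets" is one flat list of numbers, 7 for each row, row after row: the shift along the tool's x, y, z in cm, then the turn, a rotation vector about the tool's x, y, z in degrees, then the opening, from 0 (shut) to 1 (fully open). In form: [dx, dy, dz, rx, ry, rz, jaw, dx, dy, dz, rx, ry, rz, jaw, ...]. A call has 1 to 8 rows; each row shifts and turns the commanded pose from where the row before left it, along the tool's axes as they then stand; what a row does not reach is not made up. A row lasts 1/10 s, in which the tool goes at most 50 mm and 8.59 degrees, less where a joint would pass 70% of its speed; a pose out of reach is approached as far as the arm can. A call with a gripper value outside its range is refused whole. The fingers move at their own pace and stop on an object; "grip_force" is the grip in N (left out, the last holds). Time passes only in rows, so rows that do not move let the fingers close. It gives the time, the measured TCP pose, the force and the opening at its end, in the units of the state.
- sensors.get_state(): the state, without advancing time (a new reading comes with each control period).
- imaging.get_image(name): name is "side" or "top" or "wrist"; returns a dict with "img" (384x512x3 uint8, red, green, blue), "z_map" (384x512 float32, mm along the optical axis (not along the pixel's ray), 0 where there is no reading), "K" (3x3 intrinsics, pixels), "rvec" (rotation vector, rad) and "tvec" (3), from world to camera coordinates, as OpenCV has them. Camera axes: x right, y down, z forward; pixel columns grow to the right and rows downward; lengths in mm; the calibration is good to about 2 mm. A picture is of the moment at which its call begins.
- order.job_done(): hands the job in, once; it reports no verdict.
Trained networks look in the newest picture that a camera, given by its name, has taken for a name from the list of things; names that differ only in an ending like _2 or _b are one class to them, and where a whole thing is asked for, a point or a joint stands for the part that bears it (a point fixed in the world has none). Each returns a list of dicts, best first, with "score" (0 to 1); they miss things now and then, are a little off and sometimes report something else, mostly with a low value. They report only what shows in the picture. A call takes as long as a camera call.
- spotter.look_for(camera, name): "xyz" ([x, y, z] in mm, in world coordinates, good to about 4 mm: the middle of the surface that is visible of it).
- spotter.masks_of(camera, name): "mask" (384x512 bool, what is visible of it).
- spotter.spot_point(camera, name): "xyz" ([x, y, z] in mm, in world coordinates, good to about 4 mm: a listed point, or the origin of a listed thing).
The state is a dict: "t": time; "qpos": joint angles; "qvel": joint speeds; "joint_efforts": joint torques, N m; "tcp_pos": TCP position; "tcp_rot": TCP orientation; "ft_force": force on the tool from outside, world axes, zero at the start; "ft_torque": the same for the moment, N m; "finger_gap": finger opening in mm.
Only numpy, scipy, OpenCV 4.12 (cv2) and the standard library are available. Lean on these libraries where they do the work, as an engineer would, in place of code of your own. Each camera call takes 0.05 s, during which the arm holds its last target.

## Working session

There is one attempt and no reset: what is moved stays moved. The work goes in short steps, Python scripts to look and compute and a tool call to move; the robot and the scene stay as the last step left them, time stands still between calls to the robot, and variables do not carry over. Pictures are saved under pics/ and viewed, and the job is handed in when it is done.

Besides the shell and the picture viewer there is one more tool, called after "Call:" by a JSON object that holds its "api" and its "payload", one argument or row to a line. send_rows: Moves the arm, as the interface text tells. Its arguments: {"type":"object","properties":{"targets":{"type":"array","items":{"type":"number"}},"grip_force":{"type":"number"}},"required":["targets"]}

```bash
mkdir -p pics; cat > h.py <<'E'
import numpy as np, cv2
from workcell import sensors, imaging, order, spotter
def snap(cam,fn):
    d=imaging.get_image(cam); cv2.imwrite('pics/'+fn,d['img'][:,:,::-1]); return d
def world(d,mask=None):
    z=d['z_map'];v,u=np.indices(z.shape);K=d['K']
    P=np.stack([(u-K[0,2])/K[0,0]*z,(v-K[1,2])/K[1,1]*z,z],-1)
    R=cv2.Rodrigues(np.array(d['rvec'],float))[0]
    return (P-np.array(d['tvec']).ravel())@R
def pr(s=None):
    s=s or sensors.get_state()
    R=cv2.Rodrigues(np.array(s['tcp_rot'],float))[0]
    print('t',s['t'],'tcp',np.round(s['tcp_pos'],1),'F',np.round(s['ft_force'],1),'gap',np.round(s['finger_gap'],1)); print(R.round(3)); print('q',np.round(s['qpos'],3))
    return s,R
E
python3 - <<'E'
from h import *
pr()
for c in ('top','side'):
    d=snap(c,c+'0.png')
    R=cv2.Rodrigues(np.array(d['rvec'],float))[0]; print(c,(-R.T@np.array(d['tvec']).ravel()).round(),d['K'][0,0])
    for n in ['deep_housing','low_housing','large_bearing','small_bearing','large_ring','small_ring','brass_bush','cover_1']:
        print(n,[(np.round(r['xyz']),round(r['score'],2)) for r in spotter.spot_point(c,n)])
E
```

```text
t 0.0 tcp [ 170.3 -495.8  198.2] F [ 0.   0.4 -0.2] gap 85.1
[[-0.946 -0.001  0.325]
 [-0.325  0.002 -0.946]
 [ 0.    -1.    -0.002]]
q [-1.24   0.261 -0.139  1.173 -0.     1.571]
top [ 418. -197.  910.] 453.70957946511754
deep_housing [(array([595.,  36.,   2.]), 0.8)]
low_housing [(array([ 589., -111.,   -0.]), 0.82)]
large_bearing [(array([ 432., -259.,   -4.]), 0.93)]
small_bearing [(array([ 429., -353.,    2.]), 0.51)]
large_ring [(array([ 425., -174.,   -4.]), 0.6)]
small_ring [(array([ 525., -309.,   -1.]), 0.61)]
brass_bush [(array([ 531., -215.,   -2.]), 0.79)]
cover_1 [(array([ 616., -307.,   -0.]), 0.58), (array([ 427., -175.,   -0.]), 0.56), (array([ 509., -430.,    1.]), 0.55)]
side [1147. -196.  665.] 394.3471577958904
deep_housing [(array([596.,  35.,   2.]), 0.58)]
low_housing [(array([ 590., -112.,    2.]), 0.74), (array([597.,  30.,  -0.]), 0.51)]
large_bearing [(array([ 429., -259.,   -2.]), 0.81)]
small_bearing [(array([ 427., -353.,   -2.]), 0.56)]
large_ring [(array([594.,  32.,   1.]), 0.58), (array([ 422., -172.,   -1.]), 0.42)]
small_ring [(array([ 523., -312.,   -2.]), 0.61)]
brass_bush [(array([ 533., -215.,   -4.]), 0.65)]
cover_1 [(array([ 621., -308.,    0.]), 0.73), (array([ 505., -428.,    2.]), 0.58)]
```

View pics/top0.png

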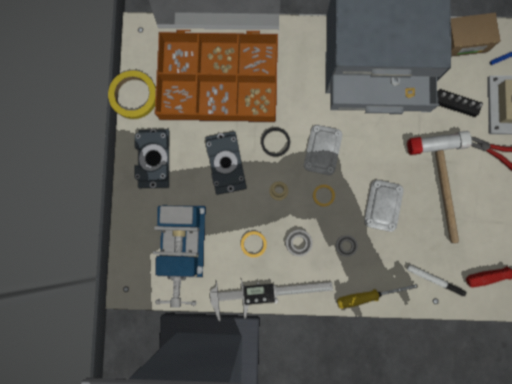

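View pics/side0.png

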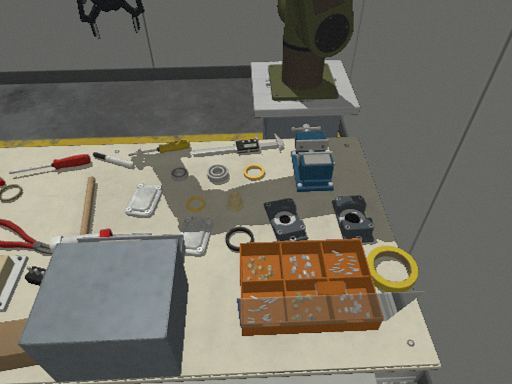

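```bash
cat >> h.py <<'E'
def rectfit(pts):
    (c,s,a)=cv2.minAreaRect(pts.astype(np.float32)); 
    w,h=s
    if w>h: a+=90; w,h=h,w   # a: direction of short side
    a=(a+90)%180-90
    return np.round(c,1),round(w,1),round(h,1),round(a,2)
def circ(pts,r=None):
    from scipy.optimize import least_squares
    c0=pts.mean(0)
    f=lambda p:np.hypot(pts[:,0]-p[0],pts[:,1]-p[1])-(p[2] if r is None else r)
    s=least_squares(f,[*c0,25][:3 if r is None else 2],loss='soft_l1'); return s.x.round(1)
def zone(W,c,rad,z0,z1):
    m=(np.hypot(W[...,0]-c[0],W[...,1]-c[1])<rad)&(W[...,2]>z0)&(W[...,2]<z1); return W[m]
E
python3 - <<'E'
from h import *
for c in ('top','side','wrist'):
    d=snap(c,c+'1.png'); W=world(d)
    if c=='wrist':
        R=cv2.Rodrigues(np.array(d['rvec'],float))[0]; print('wristcam',(-R.T@np.array(d['tvec']).ravel()).round(1),R.round(3),d['K']);continue
    print(c)
    for n,ctr,rad,z0,z1 in [('deep',(595,36),75,26,40),('low',(589,-111),75,16,30),('lb',(431,-259),40,9,25),('sb',(428,-353),35,7,25),('lr',(424,-173),40,4,15),('c1',(618,-307),70,7,25),('c2',(507,-429),70,7,25),('table',(500,-250),30,-10,10)]:
        p=zone(W,ctr,rad,z0,z1)
        if len(p)<8: print(n,len(p));continue
        print(n,len(p),'med',np.median(p,0).round(1),rectfit(p[:,:2]))
E
```

```text
top
deep 828 med [592.1  36.9  31.9] (array([591.9,  37.7]), 65.2, 95.9, -87.56)
low 910 med [ 586.9 -110.3   21.9] (array([ 587.1, -110.1]), 64.0, 97.0, -77.28)
lb 429 med [ 429.6 -261.2   14.5] (array([ 429.3, -260.5]), 49.1, 50.8, -88.81)
sb 289 med [ 426.2 -354.4   11.3] (array([ 426., -355.]), 39.1, 41.8, 1.51)
lr 219 med [ 424.2 -171.7    6.6] (array([ 424.3, -171. ]), 50.8, 51.3, -69.47)
c1 1132 med [ 616.9 -306.1   10.8] (array([ 621.7, -287.8]), 95.3, 100.4, -11.69)
c2 1142 med [ 508.9 -427.5   10.6] (array([ 508.1, -428.5]), 63.3, 95.0, 79.53)
table 702 med [ 4.999e+02 -2.497e+02 -1.000e-01] (array([ 500.3, -250.3]), 58.5, 58.7, -88.27)
side
deep 575 med [614.9  36.5  31.1] (array([592.7,  36.9]), 64.7, 98.9, -87.3)
low 640 med [ 604.4 -110.4   21.2] (array([ 588.4, -110.6]), 64.8, 99.1, -77.68)
lb 229 med [ 432.7 -261.2   13.7] (array([ 429.9, -261.3]), 49.9, 52.3, -61.71)
sb 155 med [ 429.3 -354.2   10.8] (array([ 428.4, -354.8]), 39.3, 41.8, -84.38)
lr 114 med [ 425.8 -172.3    5.8] (array([ 425.7, -170.9]), 49.8, 50.3, 88.8)
c1 682 med [ 619.2 -303.1   10.9] (array([ 615.8, -301.3]), 87.5, 98.8, -51.58)
c2 591 med [ 515.  -427.5   10.8] (array([ 511.2, -428.7]), 63.1, 95.8, 79.39)
table 304 med [ 499.2 -253.8   -0.5] (array([ 498.6, -254.4]), 49.2, 57.9, 77.99)
wristcam [ 248.4 -468.5  374.9] [[ 0.324 -0.946  0.   ]
 [-0.895 -0.307  0.324]
 [-0.307 -0.105 -0.946]] [[317.26703722   0.         251.53290547]
 [  0.         317.26703722 195.49406676]
 [  0.           0.           1.        ]]
```

View pics/wrist1.png

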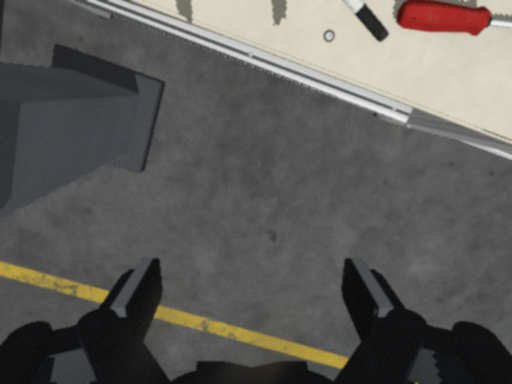

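```bash
python3 - <<'E'
from h import *
d=imaging.get_image('top'); W=world(d)
for r in spotter.masks_of('top','cover_1'):
    m=r['mask']; p=W[m]; p=p[(p[:,2]>7)&(p[:,2]<20)]; print(r['score'],len(p),np.median(W[m],0).round(1), rectfit(p[:,:2]) if len(p)>8 else '')
for n,(u0,u1,v0,v1) in dict(vise=(150,215,200,310),tray=(155,280,28,122),cab=(325,452,0,115),blue=(140,200,200,240),yel=(105,158,68,118),caliper=(205,335,275,318),redcan=(405,475,130,155)).items():
    p=W[v0:v1,u0:u1].reshape(-1,3); q=p[p[:,2]>12]; print(n,np.percentile(p[:,2],[50,90,99]).round(), 'box',np.percentile(q,2,axis=0).round(),np.percentile(q,98,axis=0).round())
p=zone(W,(592,37),75,-5,60); 
E
python3 - <<'E'
import cv2
a=cv2.imread('pics/top0.png')[110:290,120:420]; cv2.imwrite('pics/topc.png',cv2.resize(a,None,fx=2.6,fy=2.6,interpolation=cv2.INTER_CUBIC))
E
```

```text
0.85 1123 [ 616.5 -305.2    9.6] (array([ 617.8, -306.1]), 63.6, 95.3, 78.76)
0.77 1152 [ 507.1 -427.5    9.6] (array([ 508.4, -428.3]), 62.8, 94.1, 78.73)
0.56 404 [ 429.6 -259.6   14.4] (array([ 429.4, -260.6]), 49.0, 51.0, -88.99)
vise [11. 79. 84.] box [310. -70.  13.] [488.   6.  84.]
tray [ 5. 42. 50.] box [ 673. -208.   13.] [850.  28.  51.]
cab [143. 146. 148.] box [ 682. -509.   25.] [ 858. -310.  147.]
blue [32. 82. 85.] box [431. -67.  27.] [490.   6.  85.]
yel [ 2. 21. 46.] box [675.  27.  13.] [769. 131.  47.]
caliper [ 0. 13. 17.] box [ 309. -213.   12.] [ 418. -157.  910.]
redcan [22. 32. 35.] box [ 611. -588.   16.] [ 653. -475.   35.]
```

View pics/topc.png

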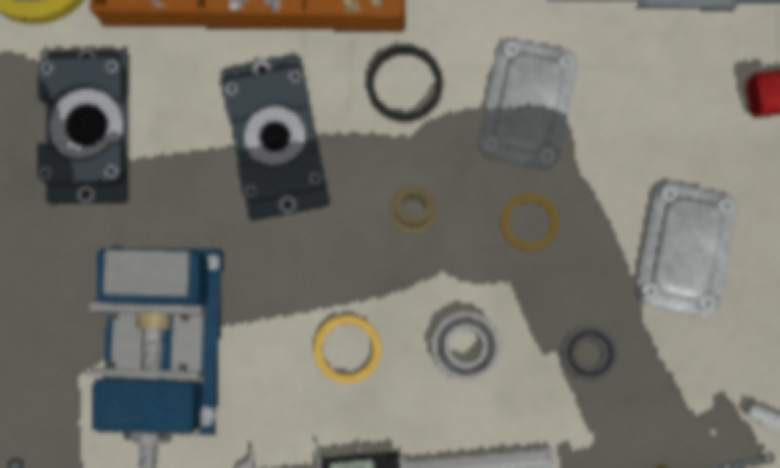

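Call:
{"api": "send_rows", "payload": {
  "targets": [0,0,0,0,-8,0,1,0,-3,0,0,-8,0,1],
  "grip_force": 60
}}

```text
t: 1.35
tcp_pos: [169.5, -493.6, 225.6]
tcp_rot: [-0.595, 1.878, -1.861]
ft_force: [-0.5, -0.9, -1.6]
finger_gap: 85.3
```

```bash
python3 -c "
from h import *
s,R=pr()
print('jaw yaw',np.degrees(np.arctan2(R[1,2],R[0,2])))"
```

```text
t 1.35 tcp [ 169.5 -493.6  225.6] F [-0.5 -0.9 -1.6] gap 85.3
[[-0.816 -0.003  0.578]
 [-0.578  0.008 -0.816]
 [-0.002 -1.    -0.008]]
q [-1.24   0.252 -0.08   1.248 -0.     1.286]
jaw yaw -54.720540143966254
```

```bash
cat >> h.py <<'E'
def plan(x,y,z,yaw,vmax=45.,start=None,rot=True):
    """rows (cm,deg) from measured pose to target, tool straight down, jaw yaw deg"""
    from scipy.spatial.transform import Rotation as Ro
    s=sensors.get_state() if start is None else start
    p=np.array(s['tcp_pos']);R0=Ro.from_rotvec(s['tcp_rot'])
    a=np.radians(yaw);zx=np.array([np.cos(a),np.sin(a),0]);yy=np.array([0,0,-1.]);R1=Ro.from_matrix(np.stack([np.cross(yy,zx),yy,zx],1))
    T=np.array([x,y,z],float);dr=(R0.inv()*R1).as_rotvec()
    n=int(max(np.ceil(np.linalg.norm(T-p)/vmax),np.ceil(np.degrees(np.linalg.norm(dr))/8.3),1))
    R=R0
    for i in range(n):
        dl=R.inv().apply((T-p)/n); w=np.degrees(dr/n)
        print(i,np.round(np.r_[dl/10,w],2).tolist())
        R=R*Ro.from_rotvec(dr/n)
E
python3 -c "
from h import *
plan(470,-260,225,92)"
```

```text
0 [-2.11, 0.01, -0.1, 0.0, -8.15, -0.04]
1 [-2.1, 0.01, 0.21, 0.0, -8.15, -0.04]
2 [-2.05, 0.01, 0.5, 0.0, -8.15, -0.04]
3 [-1.96, 0.01, 0.79, 0.0, -8.15, -0.04]
4 [-1.83, 0.0, 1.06, 0.0, -8.15, -0.04]
5 [-1.66, 0.0, 1.31, 0.0, -8.15, -0.04]
6 [-1.46, 0.0, 1.53, 0.0, -8.15, -0.04]
7 [-1.23, 0.0, 1.72, 0.0, -8.15, -0.04]
8 [-0.97, 0.0, 1.88, 0.0, -8.15, -0.04]
9 [-0.7, -0.0, 2.0, 0.0, -8.15, -0.04]
10 [-0.41, -0.0, 2.08, 0.0, -8.15, -0.04]
11 [-0.11, -0.0, 2.11, 0.0, -8.15, -0.04]
12 [0.19, -0.0, 2.11, 0.0, -8.15, -0.04]
13 [0.49, -0.0, 2.06, 0.0, -8.15, -0.04]
14 [0.78, 0.0, 1.97, 0.0, -8.15, -0.04]
15 [1.05, 0.0, 1.84, 0.0, -8.15, -0.04]
16 [1.3, 0.0, 1.67, 0.0, -8.15, -0.04]
17 [1.52, 0.0, 1.47, 0.0, -8.15, -0.04]
```

Call:
{"api": "send_rows", "payload": {
  "targets": [-2.1,0,-0.1,0,-8.15,0,1,-2.1,0,0.2,0,-8.15,0,1,-2.05,0,0.5,0,-8.15,0,1,-1.95,0,0.8,0,-8.15,0,1,-1.85,0,1.05,0,-8.15,0,1,-1.65,0,1.3,0,-8.15,0,1,-1.45,0,1.55,0,-8.15,0,1,-1.25,0,1.7,0,-8.15,0,1]
}}

```text
t: 2.15
tcp_pos: [305.0, -393.0, 229.0]
tcp_rot: [-1.29, 1.073, -1.073]
ft_force: [0.1, -0.5, 0.4]
finger_gap: 85.6
```

Call:
{"api": "send_rows", "payload": {
  "targets": [-1,0,1.9,0,-8.15,0,1,-0.7,0,2,0,-8.15,0,1,-0.4,0,2.1,0,-8.15,0,1,-0.1,0,2.1,0,-8.15,0,1,0.2,0,2.1,0,-8.15,0,1,0.5,0,2.05,0,-8.15,0,1,0.8,0,1.95,0,-8.15,0,1,1.05,0,1.85,0,-8.15,0,1]
}}

```text
t: 2.95
tcp_pos: [439.8, -290.0, 229.0]
tcp_rot: [-1.562, 0.196, -0.196]
ft_force: [0.6, 0.1, 1.0]
finger_gap: 85.2
```

Call:
{"api": "send_rows", "payload": {
  "targets": [1.3,0,1.65,0,-8.15,0,1,1.5,0,1.45,0,-8.15,0,1,0,0,0,0,0,0,1]
}}

```text
t: 3.25
tcp_pos: [474.2, -263.9, 228.8]
tcp_rot: [-1.57, -0.026, 0.025]
ft_force: [-1.1, -1.0, -0.8]
finger_gap: 85.5
```

```bash
python3 - <<'E'
from h import *
s,R=pr()
print('jaw yaw',np.degrees(np.arctan2(R[1,2],R[0,2])))
d=snap('wrist','w2.png');W=world(d)
for n,ctr,rad,z0,z1 in [('lb',(430,-260),40,9,25),('sb',(427,-354),35,7,25),('lr',(425,-171),40,4,15),('table',(500,-250),30,-10,10)]:
        p=zone(W,ctr,rad,z0,z1)
        if len(p)<8: print(n,len(p));continue
        h=cv2.convexHull(p[:,:2].astype(np.float32))[:,0]
        print(n,len(p),'med',np.median(p,0).round(1),cv2.minEnclosingCircle(p[:,:2].astype(np.float32)),circ(h))
E
```

```text
t 3.25 tcp [ 474.2 -263.9  228.8] F [-1.1 -1.  -0.8] gap 85.5
[[ 0.999  0.001 -0.033]
 [ 0.033  0.     0.999]
 [ 0.001 -1.     0.   ]]
q [-5.080e-01  2.800e-01 -3.300e-02  1.258e+00  1.000e-03 -5.410e-01]
jaw yaw 91.87207850576395
lb 1164 med [ 428.9 -260.9   15.5] ((429.4495849609375, -260.6329040527344), 26.019922256469727) [ 429.4 -260.6   25.8]
sb 799 med [ 425.3 -354.2   12.5] ((426.2334899902344, -354.373291015625), 21.017831802368164) [ 426.3 -354.4   20.8]
lr 674 med [ 423.1 -171.1    7.4] ((424.6990966796875, -171.25289916992188), 26.257522583007812) [ 424.4 -171.3   25.8]
table 1588 med [ 499.6 -249.7    0.9] ((500.0150146484375, -250.0341339111328), 29.99030113220215) [ 500.1 -249.9   29.8]
```

View pics/w2.png

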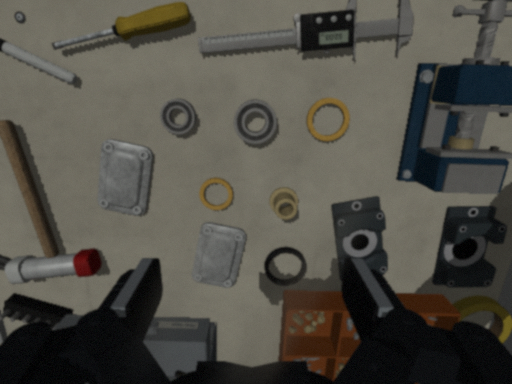

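```bash
python3 - <<'E'
from h import *
d=imaging.get_image('wrist');W=world(d)
for n,ctr,rad,z0,z1 in [('deep',(592,37),75,26,40),('low',(587,-110),75,16,30)]:
    p=zone(W,ctr,rad,z0,z1); print(n,len(p),rectfit(p[:,:2]))
for r in spotter.masks_of('wrist','cover_1'):
    m=r['mask']; p=W[m]; p=p[(p[:,2]>7)&(p[:,2]<20)]; print(r['score'],len(p), rectfit(p[:,:2]) if len(p)>8 else '')
plan(429.4,-260.6,90,92)
E
```

```text
deep 1872 (array([592.3,  37. ]), 65.4, 96.6, -87.85)
low 1440 (array([ 586.4, -110.6]), 64.5, 96.1, -77.41)
0.89 3229 (array([ 507.7, -428.4]), 64.0, 96.2, 78.9)
0.79 2443 (array([ 617.6, -306.4]), 63.4, 96.0, 79.01)
0 [-1.06, 3.47, 0.15, 0.0, -0.11, -0.01]
1 [-1.06, 3.47, 0.15, 0.0, -0.11, -0.01]
2 [-1.06, 3.47, 0.15, 0.0, -0.11, -0.01]
3 [-1.06, 3.47, 0.15, 0.0, -0.11, -0.01]
```

Call:
{"api": "send_rows", "payload": {
  "targets": [-1.1,3.5,0.05,0,-0.3,0,1,-1.1,3.5,0.05,0,0,0,1,-1.1,3.5,0.1,0,0,0,1,-1.15,3.5,0.25,0,0,0,1,0,3,0,0,0,0,1,0,0,0,0,0,0,1]
}}

```text
t: 4.0
tcp_pos: [423.2, -260.6, 55.7]
tcp_rot: [-1.566, -0.019, 0.03]
ft_force: [-0.4, 0.3, 0.8]
finger_gap: 85.6
```

```bash
python3 - <<'E'
from h import *
pr()
plan(429.4,-260.6,1.5,92.2,vmax=25)
E
```

```text
t 4.0 tcp [ 423.2 -260.6   55.7] F [-0.4  0.3  0.8] gap 85.6
[[ 0.999 -0.007 -0.031]
 [ 0.031  0.004  0.999]
 [-0.007 -1.     0.004]]
q [-0.552  0.328 -0.445  0.806 -0.    -0.583]
0 [0.22, 1.8, -0.01, -0.08, -0.13, -0.14]
1 [0.21, 1.8, -0.01, -0.08, -0.13, -0.14]
2 [0.21, 1.81, -0.01, -0.08, -0.13, -0.14]
```

Call:
{"api": "send_rows", "payload": {
  "targets": [0,0,0,0,0,0,1,0,0,0,0,0,0,1]
}}

```text
t: 4.2
tcp_pos: [429.3, -263.5, 60.9]
tcp_rot: [-1.573, -0.028, 0.024]
ft_force: [-0.2, 0.4, 0.7]
finger_gap: 85.6
```

```bash
python3 - <<'E'
from h import *
pr()
plan(429.4,-260.6,1.5,92.2,vmax=25)
E
```

```text
t 4.2 tcp [ 429.3 -263.5   60.9] F [-0.2  0.4  0.7] gap 85.6
[[ 0.999  0.003 -0.033]
 [ 0.033 -0.002  0.999]
 [ 0.003 -1.    -0.002]]
q [-0.55   0.324 -0.435  0.808 -0.    -0.584]
0 [0.0, 1.98, 0.1, 0.04, -0.1, 0.06]
1 [0.0, 1.98, 0.1, 0.04, -0.1, 0.06]
2 [0.0, 1.98, 0.1, 0.04, -0.1, 0.06]
```

Call:
{"api": "send_rows", "payload": {
  "targets": [0,2,0.1,0,-0.3,0,1,0,1.8,0.1,0,0,0,1,0,1.2,0.05,0,0,0,1,0,0.6,0,0,0,0,1,0,0,0,0,0,0,1,0,0,0,0,0,0,1,0,0,0,0,0,0,1]
}}

```text
t: 4.9
tcp_pos: [428.7, -260.3, 4.1]
tcp_rot: [-1.572, -0.032, 0.029]
ft_force: [0.1, -0.4, 0.6]
finger_gap: 85.5
```

```bash
python3 - <<'E'
from h import *
pr()
plan(429.4,-260.6,1.5,92.2,vmax=25)
snap('wrist','w3.png')
E
```

```text
t 4.9 tcp [ 428.7 -260.3    4.1] F [ 0.1 -0.4  0.6] gap 85.5
[[ 0.999  0.002 -0.039]
 [ 0.039 -0.001  0.999]
 [ 0.002 -1.    -0.001]]
q [-0.546  0.387 -0.517  0.665 -0.    -0.585]
0 [0.07, 0.26, -0.04, 0.07, 0.05, 0.1]
```

View pics/w3.png

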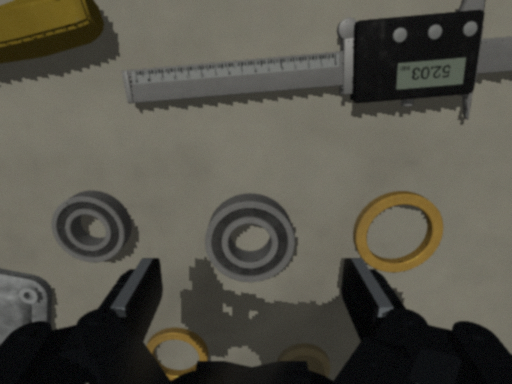

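```bash
python3 - <<'E'
from h import *
s,R=pr()
d=imaging.get_image('wrist');W=world(d)
p=zone(W,(429,-260),40,9,25); print(circ(cv2.convexHull(p[:,:2].astype(np.float32))[:,0]))
for q in (s['tcp_pos'],np.array(s['tcp_pos'])+[0,0,13],np.array(s['tcp_pos'])+R@[0,-13,42],np.array(s['tcp_pos'])+R@[0,-13,-42],[429.4,-260.6,15]):
    print(cv2.projectPoints(np.array(q,float).reshape(1,3),np.array(d['rvec'],float),np.array(d['tvec'],float),np.array(d['K']),None)[0].ravel().round())
E
```

```text
t 4.95 tcp [ 428.5 -260.2    3.9] F [ 0.1 -0.2  0.7] gap 85.4
[[ 0.999  0.002 -0.039]
 [ 0.039 -0.001  0.999]
 [ 0.002 -1.    -0.001]]
q [-0.546  0.387 -0.517  0.665 -0.    -0.585]
[ 429.3 -260.6   26. ]
[250. 233.]
[250. 243.]
[324. 243.]
[177. 243.]
[249. 243.]
```

```bash
python3 - <<'E'
from h import *
s,R=pr()
d=imaging.get_image('wrist');W=world(d)
L=(W-np.array(s['tcp_pos']))@R
for v,u in [(268,350),(275,350),(265,347),(285,360),(300,370),(268,153),(280,150),(262,156),(262,347)]:
    print(v,u,d['z_map'][v,u].round(),L[v,u].round(1))
g=(L[...,1]<-5)&(L[...,1]>-60)&(abs(L[...,2])<70)&(abs(L[...,0])<30)
P=L[g];
for sgn in(1,-1):
    Q=P[(P[:,2]*sgn>0)]; print(len(Q),np.percentile(Q,[0,2,50,98,100],axis=0).round(1).tolist())
E
```

```text
t 5.0 tcp [ 428.3 -260.     3.8] F [-0.9  0.5 -0.9] gap 85.2
[[ 0.999  0.001 -0.039]
 [ 0.039 -0.001  0.999]
 [ 0.001 -1.    -0.001]]
q [-0.546  0.388 -0.517  0.664  0.    -0.585]
268 350 137.0 [-10.3 -56.   43.4]
275 350 136.0 [ -8.1 -57.9  43.1]
265 347 142.0 [ -9.2 -51.8  43.4]
285 360 125.0 [-10.7 -69.1  43.5]
300 370 114.0 [-11.7 -79.6  43.6]
268 153 137.0 [-10.3 -55.9 -41.9]
280 150 134.0 [ -7.2 -60.3 -42.2]
262 156 141.0 [-10.9 -52.  -41.6]
262 347 141.0 [-11.  -52.2  43.2]
3108 [[-25.0, -60.0, 0.5], [-23.6, -59.3, 1.1], [-3.3, -12.0, 15.0], [23.6, -6.4, 53.8], [27.0, -5.0, 69.8]]
3225 [[-25.2, -60.0, -55.6], [-24.0, -59.0, -51.9], [-3.6, -11.9, -15.5], [23.9, -6.5, -0.6], [27.3, -5.1, -0.0]]
```

```bash
python3 - <<'E'
from h import *
s,R=pr()
d=snap('side','s3.png')
for n,q in (('tcp',s['tcp_pos']),('f1',np.array(s['tcp_pos'])+R@[0,-13,42]),('f2',np.array(s['tcp_pos'])+R@[0,-13,-42]),('f1up',np.array(s['tcp_pos'])+R@[0,-52,42]),):
    print(n,cv2.projectPoints(np.array(q,float).reshape(1,3),np.array(d['rvec'],float),np.array(d['tvec'],float),np.array(d['K']),None)[0].ravel().round())
a=d['img'][90:250,120:310,::-1]; cv2.imwrite('pics/s3c.png',cv2.resize(a,None,fx=4,fy=4,interpolation=cv2.INTER_CUBIC))
d=snap('top','t3.png');W=world(d);L=(W-np.array(s['tcp_pos']))@R
g=(abs(L[...,0])<40)&(abs(L[...,2])<60)&(L[...,1]<-20);print(np.percentile(L[g],[0,50,100],axis=0))
E
```

```text
t 5.05 tcp [ 428.2 -259.9    3.6] F [-0.8  0.7 -0.1] gap 85.2
[[ 0.999  0.001 -0.039]
 [ 0.039 -0.001  0.999]
 [ 0.001 -1.    -0.001]]
q [-0.546  0.388 -0.517  0.664  0.    -0.585]
tcp [218. 173.]
f1 [235. 168.]
f2 [200. 170.]
f1up [234. 156.]
[[ -39.98967755 -590.46037672  -58.59008238]
 [  -7.79869594 -534.37750684   10.82258967]
 [  39.94506134  -92.28670759   59.98725096]]
```

View pics/s3c.png

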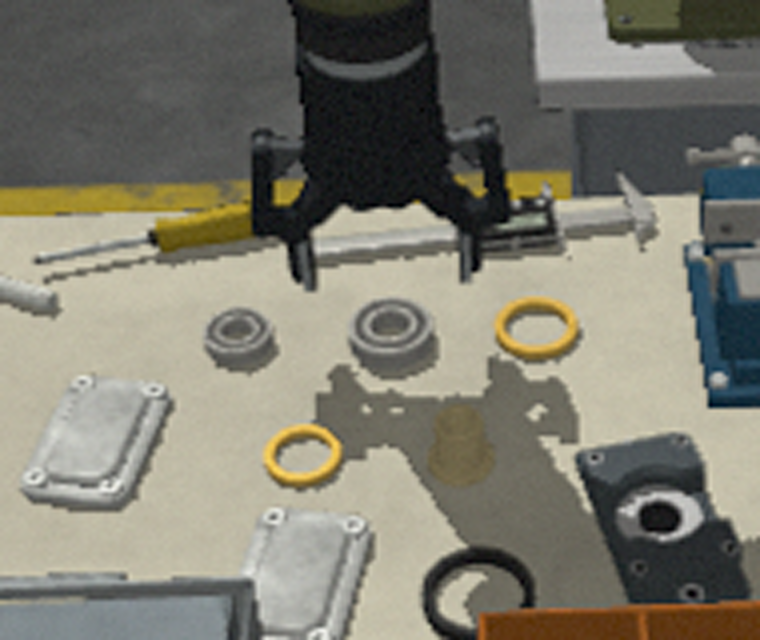

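Call:
{"api": "send_rows", "payload": {
  "targets": [0,0,0,0,0,0,0.68,0,0,0,0,0,0,0.68,0,0,0,0,0,0,0.68,0,0,0,0,0,0,0.68],
  "grip_force": 40
}}

```text
t: 5.55
tcp_pos: [427.7, -259.6, 3.0]
tcp_rot: [-1.571, -0.031, 0.031]
ft_force: [0.5, -0.2, -0.6]
finger_gap: 58.1
```

```bash
python3 - <<'E'
from h import *
s,R=pr()
d=snap('wrist','w4.png');W=world(d)
L=(W-np.array(s['tcp_pos']))@R
print('center-bottom',[(v,L[v,256].round(1)) for v in (300,340,360,370,380)])
g=(L[...,1]<-15)&(L[...,1]>-90)&(abs(L[...,2])<70)
for sgn in(1,-1):
    Q=L[g&(L[...,2]*sgn>0)]; print(len(Q),np.percentile(Q,[0,2,50,98,100],axis=0).round(1).tolist())
E
```

```text
t 5.55 tcp [ 427.7 -259.6    3. ] F [ 0.5 -0.2 -0.6] gap 58.1
[[ 0.999 -0.    -0.039]
 [ 0.039  0.     0.999]
 [-0.    -1.     0.   ]]
q [-0.546  0.389 -0.518  0.664 -0.    -0.585]
center-bottom [(300, array([49.4,  1.2,  3.8])), (340, array([84. ,  2.7,  3.9])), (360, array([100.7,   1.3,   4. ])), (370, array([ -10.6, -108.6,    2.1])), (380, array([ -12.7, -113.6,    2. ]))]
3975 [[-111.0, -90.0, 28.2], [-14.7, -89.8, 29.7], [-10.6, -74.8, 34.9], [7.9, -41.7, 59.0], [11.5, -15.0, 69.4]]
3948 [[-23.0, -90.0, -60.8], [-14.7, -89.8, -56.3], [-10.4, -75.0, -33.1], [8.0, -42.5, -28.0], [12.0, -15.2, -6.5]]
```

View pics/w4.png

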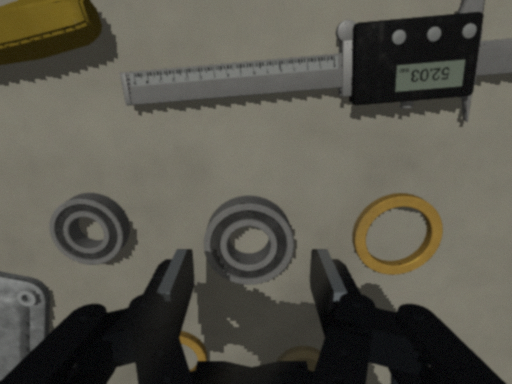

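Call:
{"api": "send_rows", "payload": {
  "targets": [0,0.5,0,0,0,0,1,0,1,0,0,0,0,1,0.1,1,0,0,0,0,1,0.05,0.5,-0.1,0,0,0,1,0,0,0,0,0,0,1,0,0,0,0,0,0,1,0,0,0,0,0,0,1]
}}

```text
t: 6.3
tcp_pos: [429.5, -260.7, -26.8]
tcp_rot: [-1.571, -0.031, 0.031]
ft_force: [0.1, 0.9, 0.6]
finger_gap: 85.4
```

```bash
python3 - <<'E'
from h import *
s,R=pr()
d=snap('wrist','w5.png');W=world(d)
L=(W-np.array(s['tcp_pos']))@R
g=(W[...,2]>3)&(L[...,1]>-90)&(abs(L[...,2])<70)&(abs(L[...,2])>35)&(abs(L[...,0])<15)
for sgn in(1,-1):
    Q=L[g&(L[...,2]*sgn>0)]; print(len(Q),np.percentile(Q,[0,2,50,98,100],axis=0).round(1).tolist())
p=zone(W,(429,-260),28,9,25); print(circ(cv2.convexHull(p[:,:2].astype(np.float32))[:,0]),np.median(p,0))
p=zone(W,(429,-260),80,-5,5);print(np.median(p,0))
E
```

```text
t 6.3 tcp [ 429.5 -260.7  -26.8] F [0.1 0.9 0.6] gap 85.4
[[ 0.999  0.    -0.039]
 [ 0.039 -0.     0.999]
 [ 0.    -1.    -0.   ]]
q [-0.546  0.431 -0.549  0.59   0.    -0.585]
3761 [[-14.9, -90.0, 42.8], [-13.4, -89.2, 43.2], [-8.0, -68.4, 45.4], [8.4, -32.3, 68.9], [10.2, -29.9, 70.0]]
3207 [[-14.8, -90.0, -66.3], [-13.3, -89.4, -55.4], [-8.2, -71.4, -42.4], [8.5, -49.0, -41.5], [10.7, -45.7, -41.3]]
[ 429.4 -260.6   26.1] [ 426.79857814 -260.71783153   15.38915169]
[ 403.75137582 -261.33014875    0.91890605]
```

View pics/w5.png

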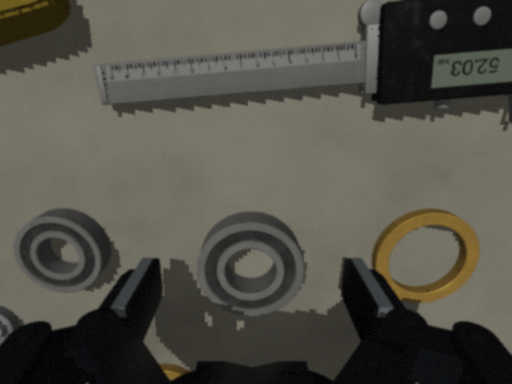

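Call:
{"api": "send_rows", "payload": {
  "targets": [0,0,0,0,0,0,0.78,0,0.3,0,0,0,0,0.78,0,0.4,0,0,0,0,0.78,0,0.25,0,0,0,0,0.78,0,0,0,0,0,0,0.5,0,0,0,0,0,0,0.5,0,0,0,0,0,0,0.5,0,0,0,0,0,0,0.5]
}}

```text
t: 7.15
tcp_pos: [429.8, -261.2, -35.3]
tcp_rot: [-1.572, -0.032, 0.03]
ft_force: [-1.6, 0.0, 10.5]
finger_gap: 50.7
```

```bash
python3 - <<'E'
from h import *
s,R=pr()
d=snap('wrist','w6.png');W=world(d)
E
```

```text
t 7.15 tcp [ 429.8 -261.2  -35.3] F [-1.6  0.  10.5] gap 50.7
[[ 0.999  0.001 -0.039]
 [ 0.039 -0.001  0.999]
 [ 0.001 -1.    -0.001]]
q [-0.546  0.443 -0.558  0.568 -0.    -0.585]
```

View pics/w6.png

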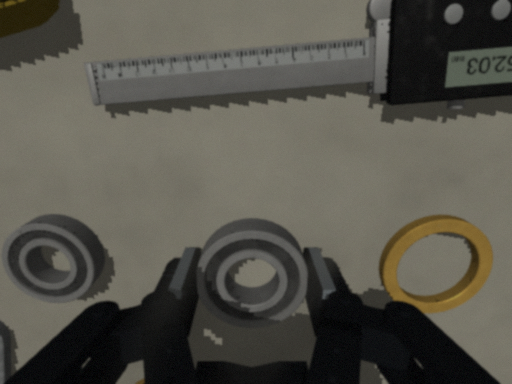

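Call:
{"api": "send_rows", "payload": {
  "targets": [0,0,0,0,0,0,0.68,0,-0.2,0,0,0,0,0.68,0,0,0,0,0,0,0.68,0,0,0,0,0,0,0.5,0,0,0,0,0,0,0.5,0,0,0,0,0,0,0.5],
  "grip_force": 50
}}

```text
t: 7.8
tcp_pos: [429.2, -260.7, -34.1]
tcp_rot: [-1.571, -0.031, 0.031]
ft_force: [-1.7, 0.3, 4.6]
finger_gap: 50.3
```

```bash
python3 - <<'E'
from h import *
s,R=pr()
E
```

```text
t 7.8 tcp [ 429.2 -260.7  -34.1] F [-1.7  0.3  4.6] gap 50.3
[[ 0.999  0.    -0.039]
 [ 0.039 -0.     0.999]
 [ 0.    -1.    -0.   ]]
q [-0.546  0.441 -0.557  0.572 -0.    -0.585]
```

Call:
{"api": "send_rows", "payload": {
  "targets": [0,-0.5,0,0,0,0,0.5,0,-1.5,0,0,0,0,0.5,0,-3,0,0,0,0,0.5,0,-4,0,0,0,0,0.5,0,-2,0,0,0,0,0.5,0,0,0,0,0,0,0.5,0,0,0,0,0,0,0.5]
}}

```text
t: 8.5
tcp_pos: [429.1, -260.4, 75.2]
tcp_rot: [-1.571, -0.031, 0.031]
ft_force: [-0.6, 0.3, -1.6]
finger_gap: 50.1
```

```bash
python3 - <<'E'
from h import *
s,R=pr()
d=snap('wrist','w7.png');W=world(d)
L=(W-np.array(s['tcp_pos']))@R
g=(W[...,2]>40)&(abs(L[...,2])<26)&(abs(L[...,0])<32)&(L[...,1]>-70)
Q=L[g];print(len(Q),np.percentile(Q,[0,2,50,98,100],axis=0).round(1).tolist())
plan(592.2,37.2,100,92.2,vmax=40)
E
```

```text
t 8.5 tcp [ 429.1 -260.4   75.2] F [-0.6  0.3 -1.6] gap 50.1
[[ 0.999 -0.    -0.039]
 [ 0.039  0.     0.999]
 [-0.    -1.     0.   ]]
q [-0.546  0.309 -0.414  0.848  0.    -0.585]
9664 [[-25.9, -70.0, -26.0], [-25.0, -66.4, -24.4], [-3.4, -49.4, 0.2], [23.0, -37.0, 25.9], [26.4, -34.1, 26.0]]
0 [1.95, -0.28, 3.23, -0.01, 0.01, -0.01]
1 [1.95, -0.28, 3.23, -0.01, 0.01, -0.01]
2 [1.95, -0.28, 3.23, -0.01, 0.01, -0.01]
3 [1.95, -0.28, 3.23, -0.01, 0.01, -0.01]
4 [1.95, -0.28, 3.23, -0.01, 0.01, -0.01]
5 [1.95, -0.28, 3.23, -0.01, 0.01, -0.01]
6 [1.95, -0.28, 3.23, -0.01, 0.01, -0.01]
7 [1.95, -0.28, 3.23, -0.01, 0.01, -0.01]
8 [1.95, -0.28, 3.23, -0.01, 0.01, -0.01]
```

View pics/w7.png

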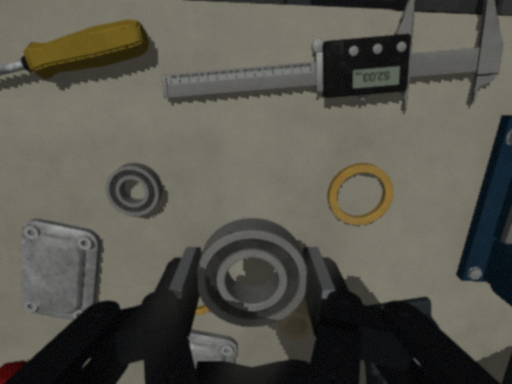

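Call:
{"api": "send_rows", "payload": {
  "targets": [0.8,0,1.3,0,0,0,0.5,1.6,0,2.6,0,0,0,0.5,2.2,0,3.7,0,0,0,0.5,2.4,0,4,0,0,0,0.5,2.4,0,4,0,0,0,0.5,2.4,0,4,0,0,0,0.5,2.2,0,3.7,0,0,0,0.5,1.6,0,2.7,0,0,0,0.5]
}}

```text
t: 9.35
tcp_pos: [574.4, 8.0, 73.1]
tcp_rot: [-1.57, -0.03, 0.035]
ft_force: [0.4, -0.3, -1.4]
finger_gap: 50.1
```

Call:
{"api": "send_rows", "payload": {
  "targets": [1.3,0,2.1,0,0,0,0.5,0.7,0,1,0,0,0,0.5,0,0,0,0,0,0,0.5,0,0,0,0,0,0,0.5,0,0,0,0,0,0,0.5,0,0,0,0,0,0,0.5]
}}

```text
t: 9.95
tcp_pos: [593.0, 35.9, 75.5]
tcp_rot: [-1.571, -0.029, 0.03]
ft_force: [0.0, 0.1, -1.3]
finger_gap: 50.4
```

```bash
cat >> h.py <<'E'
def yawof(R): return np.degrees(np.arctan2(R[1,2],R[0,2]))
E
python3 - <<'E'
from h import *
s,R=pr();print(yawof(R))
d=snap('wrist','w8.png');W=world(d)
L=(W-np.array(s['tcp_pos']))@R
g=(W[...,2]>60)&(abs(L[...,2])<25)&(abs(L[...,0])<32)&(L[...,1]>-56)
Q=L[g];print(len(Q),np.percentile(Q,[0,2,50,98,100],axis=0).round(1).tolist())
p=zone(W,(592,37),75,26,40); print(len(p),rectfit(p[:,:2]))
p=zone(W,(587,-110),75,16,30); print(len(p),rectfit(p[:,:2]))
plan(592.2,37.2,75,92.2,vmax=40)
E
```

```text
t 9.95 tcp [593.   35.9  75.5] F [ 0.   0.1 -1.3] gap 50.4
[[ 0.999 -0.001 -0.038]
 [ 0.038 -0.     0.999]
 [-0.001 -1.    -0.   ]]
q [ 0.061  0.451 -0.182  0.938 -0.     0.023]
92.15657695550459
8684 [[-25.9, -55.9, -25.0], [-25.1, -51.0, -24.1], [-3.3, -49.2, 0.1], [23.2, -36.7, 23.2], [26.6, -34.3, 25.0]]
3463 (array([592.5,  37.5]), 64.1, 96.0, -87.61)
6470 (array([ 587.4, -109.8]), 65.6, 96.3, -77.44)
0 [-0.09, 0.06, 0.12, 0.01, -0.04, -0.02]
```

View pics/w8.png

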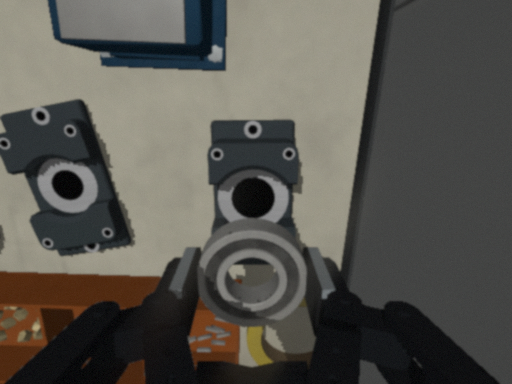

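Call:
{"api": "send_rows", "payload": {
  "targets": [-0.08,0.8,0.14,0,-0.2,0,0.5,0,1.6,0,0,0,0.5,0,2,0,0,0,0.5,0,1.6,0,0,0,0.5,0,1,0,0,0,0.5,0,0,0,0,0,0.5,0,0,0,0,0,0.5,0,0,0,0,0,0.5]
}}

```text
out of range
```

```bash
sed -i 's/XX//' h.py; python3 - <<'E'
from h import *
s,R=pr();print(yawof(R))
plan(592.1,37.3,-25,92.3,vmax=40)
E
```

```text
t 10.0 tcp [593.2  36.   75.6] F [ 0.3 -0.9 -1.7] gap 49.8
[[ 0.999 -0.    -0.038]
 [ 0.038 -0.     0.999]
 [-0.    -1.    -0.   ]]
q [ 0.061  0.451 -0.181  0.938 -0.     0.023]
92.16477392202705
0 [-0.03, 3.35, 0.04, 0.0, -0.05, -0.01]
1 [-0.03, 3.35, 0.04, 0.0, -0.05, -0.01]
2 [-0.03, 3.35, 0.04, 0.0, -0.05, -0.01]
```

Call:
{"api": "send_rows", "payload": {
  "targets": [-0.1,0.8,0.14,0,-0.2,0,0.5,0,1.6,0,0,0,0,0.5,0,2,0,0,0,0,0.5,0,1.6,0,0,0,0,0.5,0,1,0,0,0,0,0.5,0,0,0,0,0,0,0.5,0,0,0,0,0,0,0.5,0,0,0,0,0,0,0.5]
}}

```text
t: 10.8
tcp_pos: [593.5, 38.5, 6.4]
tcp_rot: [-1.57, -0.035, 0.032]
ft_force: [-0.1, 1.0, -1.4]
finger_gap: 50.0
```

```bash
python3 - <<'E'
from h import *
s,R=pr();print(yawof(R))
plan(592.1,37.3,-25,92.3,vmax=40)
E
```

```text
t 10.8 tcp [593.5  38.5   6.4] F [-0.1  1.  -1.4] gap 50.0
[[ 0.999  0.002 -0.043]
 [ 0.043  0.     0.999]
 [ 0.002 -1.     0.   ]]
q [ 0.065  0.515 -0.276  0.778 -0.     0.022]
92.45198248939532
0 [-0.15, 3.14, -0.12, -0.0, 0.15, 0.1]
```

Call:
{"api": "send_rows", "payload": {
  "targets": [-0.1,0.6,-0.1,0,0,0,0.5,0,0.8,0,0,0,0,0.5,0,0.6,0,0,0,0,0.5,0,0.4,0,0,0,0,0.5,0,0.3,0,0,0,0,0.5,0,0.2,0,0,0,0,0.5,0,0,0,0,0,0,0.5,0,0,0,0,0,0,0.5]
}}

```text
t: 11.6
tcp_pos: [591.8, 37.5, -23.4]
tcp_rot: [-1.571, -0.034, 0.034]
ft_force: [0.0, -0.3, -1.2]
finger_gap: 50.2
```

```bash
python3 - <<'E'
from h import *
s,R=pr();print(yawof(R))
plan(592.1,37.3,-25,92.3,vmax=40)
d=snap('wrist','w9.png')
E
```

```text
t 11.6 tcp [591.8  37.5 -23.4] F [ 0.  -0.3 -1.2] gap 50.2
[[ 0.999  0.    -0.043]
 [ 0.043  0.     0.999]
 [ 0.    -1.     0.   ]]
q [ 0.063  0.547 -0.312  0.712  0.     0.02 ]
92.45508747155361
0 [0.03, 0.16, -0.02, -0.0, 0.16, 0.01]
```

View pics/w9.png

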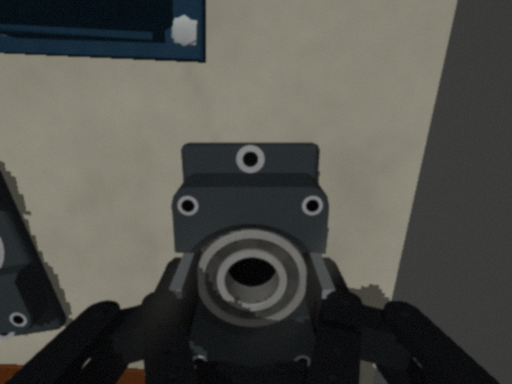

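Call:
{"api": "send_rows", "payload": {
  "targets": [0,0.1,0,0,0,0,0.5,0,0.1,0,0,0,0,0.5,0,0,0,0,0,0,0.5,0,0,0,0,0,0,0.64,0,0,0,0,0,0,0.75,0,0,0,0,0,0,0.75]
}}

```text
t: 12.25
tcp_pos: [591.7, 37.4, -25.5]
tcp_rot: [-1.57, -0.034, 0.034]
ft_force: [0.1, -0.3, -1.0]
finger_gap: 64.3
```

Call:
{"api": "send_rows", "payload": {
  "targets": [0,-1,0,0,0,0,0.75,0,-2,0,0,0,0,0.75,0,-3,0,0,0,0,0.75,0,-3,0,0,0,0,0.85,0,-2,0,0,0,0,1,0,0,0,0,0,0,1,0,0,0,0,0,0,1,0,0,0,0,0,0,1]
}}

```text
t: 13.05
tcp_pos: [590.6, 37.4, 83.5]
tcp_rot: [-1.571, -0.032, 0.035]
ft_force: [-0.1, -0.3, 0.0]
finger_gap: 85.4
```

```bash
python3 - <<'E'
from h import *
s,R=pr();print(yawof(R))
d=snap('wrist','w10.png');W=world(d)
p=zone(W,(592,37.3),75,28,40); print(len(p),rectfit(p[:,:2]))
p=zone(W,(592.1,37.3),27,18,28); print(len(p),np.percentile(p[:,2],[5,50,95]),circ(cv2.convexHull(p[:,:2].astype(np.float32))[:,0]))
A=np.c_[p[:,:2]-p[:,:2].mean(0),np.ones(len(p))];print('tilt',np.linalg.lstsq(A,p[:,2],rcond=None)[0])
plan(424.4,-171.2,90,92.2)
E
```

```text
t 13.05 tcp [590.6  37.4  83.5] F [-0.1 -0.3  0. ] gap 85.4
[[ 0.999 -0.002 -0.043]
 [ 0.043 -0.     0.999]
 [-0.002 -1.    -0.   ]]
q [ 0.063  0.443 -0.174  0.956  0.     0.02 ]
92.45471439355273
5237 (array([592.3,  37.6]), 64.0, 95.8, -87.64)
2653 [22.04451192 24.39947626 25.73411357] [592.2  38.3  25.9]
tilt [2.24052554e-03 5.65728285e-04 2.42217193e+01]
0 [-2.91, -0.11, -3.35, 0.0, 0.04, -0.02]
1 [-2.91, -0.11, -3.36, 0.0, 0.04, -0.02]
2 [-2.91, -0.11, -3.36, 0.0, 0.04, -0.02]
3 [-2.91, -0.11, -3.36, 0.0, 0.04, -0.02]
4 [-2.9, -0.11, -3.36, 0.0, 0.04, -0.02]
5 [-2.9, -0.11, -3.36, 0.0, 0.04, -0.02]
```

View pics/w10.png

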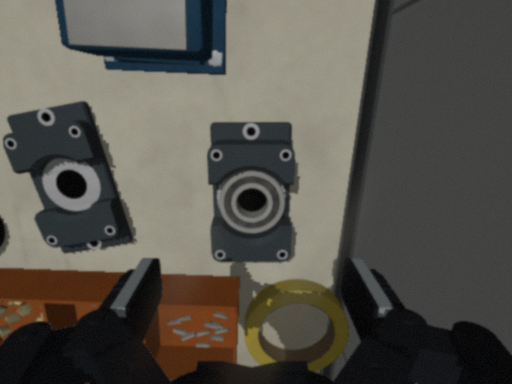

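```bash
python3 - <<'E'
from h import *
s,R=pr()
d=imaging.get_image('wrist');W=world(d)
L=(W-np.array(s['tcp_pos']))@R
for sg in (1,-1):
    g=(abs(L[...,2]*sg-44)<6)&(abs(L[...,0])<14)&(L[...,1]>-70)&(L[...,1]<-30)
    Q=L[g];i=np.argsort(-Q[:,1])[:12];print(Q[i].round(1).tolist())
E
```

```text
t 13.1 tcp [590.4  37.3  83.2] F [-0.7  0.1  0.4] gap 85.4
[[ 0.999 -0.003 -0.043]
 [ 0.043 -0.     0.999]
 [-0.003 -1.    -0.   ]]
q [ 0.063  0.443 -0.174  0.956 -0.     0.02 ]
[[6.1, -45.4, 43.9], [2.7, -45.6, 44.0], [-7.2, -45.8, 44.0], [-3.6, -45.9, 43.8], [-4.1, -46.0, 43.8], [5.2, -46.0, 43.7], [-4.7, -46.0, 43.7], [-6.9, -46.2, 43.9], [-8.1, -46.3, 43.8], [2.6, -46.4, 43.8], [1.5, -46.5, 43.7], [6.4, -46.6, 43.6]]
[[-8.4, -45.9, -42.2], [-2.1, -46.2, -42.2], [5.0, -46.2, -41.9], [2.2, -46.3, -42.1], [-4.9, -46.3, -41.9], [-3.9, -46.4, -42.0], [5.4, -46.4, -41.9], [-0.1, -46.5, -41.9], [-3.4, -46.5, -42.0], [3.6, -46.6, -42.2], [-4.6, -46.6, -41.9], [6.9, -46.7, -42.0]]
```

Call:
{"api": "send_rows", "payload": {
  "targets": [-1,0,-1.1,0,0,0,1,-1.8,0,-2.1,0,0,0,1,-2.6,0,-3,0,0,0,1,-2.8,0,-3.2,0,0,0,1,-2.8,0,-3.2,0,0,0,1,-2.6,0,-3,0,0,0,1,-2,0,-2.3,0,0,0,1,-1.2,0,-1.5,0,0,0,1]
}}

```text
t: 13.95
tcp_pos: [428.6, -165.0, 83.9]
tcp_rot: [-1.57, -0.03, 0.034]
ft_force: [-0.5, 0.7, -0.1]
finger_gap: 85.2
```

Call:
{"api": "send_rows", "payload": {
  "targets": [-0.6,0.5,-0.7,0,0,0,1,0,1.5,0,0,0,0,1,0,2.5,0,0,0,0,1,0,2,0,0,0,0,1,0,1,0,0,0,0,0.85,0,0,0,0,0,0,0.85,0,0,0,0,0,0,0.85,0,0,0,0,0,0,0.85]
}}

```text
t: 14.75
tcp_pos: [427.4, -171.1, 10.3]
tcp_rot: [-1.571, -0.035, 0.033]
ft_force: [-0.5, 0.6, -0.4]
finger_gap: 72.5
```

```bash
python3 - <<'E'
from h import *
s,R=pr();print(yawof(R))
d=snap('wrist','w11.png');W=world(d)
p=zone(W,(424.4,-171.2),40,4,15); print(len(p),np.median(p,0),circ(cv2.convexHull(p[:,:2].astype(np.float32))[:,0]))
plan(424.4,-171.2,-32,92.3)
E
```

```text
t 14.75 tcp [ 427.4 -171.1   10.3] F [-0.5  0.6 -0.4] gap 72.5
[[ 0.999  0.002 -0.043]
 [ 0.043 -0.001  0.999]
 [ 0.002 -1.    -0.001]]
q [-0.381  0.322 -0.605  0.642  0.    -0.424]
92.4703530072748
2501 [ 422.5646924  -171.09312552    7.38956406] [ 424.3 -171.1   26. ]
0 [-0.31, 4.24, 0.01, 0.05, 0.17, 0.1]
```

View pics/w11.png

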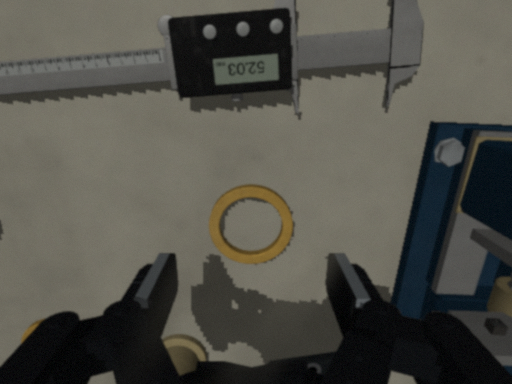

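Call:
{"api": "send_rows", "payload": {
  "targets": [-0.3,0.7,0,0,0.2,0,0.85,0,1.3,0,0,0,0,0.82,0,1.3,0,0,0,0,0.8,0,0.7,0,0,0,0,0.78,0,0.3,0,0,0,0,0.75,0,0,0,0,0,0,0.72,0,0,0,0,0,0,0.7,0,0,0,0,0,0,0.7]
}}

```text
t: 15.6
tcp_pos: [424.0, -171.2, -33.0]
tcp_rot: [-1.571, -0.032, 0.03]
ft_force: [0.4, 0.4, -0.3]
finger_gap: 59.7
```

```bash
python3 - <<'E'
from h import *
s,R=pr();print(yawof(R))
plan(424.3,-171.2,-34.5,92.3)
E
```

```text
t 15.6 tcp [ 424.  -171.2  -33. ] F [ 0.4  0.4 -0.3] gap 59.7
[[ 0.999  0.001 -0.039]
 [ 0.039 -0.     0.999]
 [ 0.001 -1.    -0.   ]]
q [-0.384  0.382 -0.665  0.522 -0.    -0.423]
92.2532200494871
0 [0.03, 0.15, -0.0, 0.03, -0.05, 0.05]
```

Call:
{"api": "send_rows", "payload": {
  "targets": [0,0.1,0,0,0,0,0.68,0,0,0,0,0,0,0.5,0,0,0,0,0,0,0.5,0,0,0,0,0,0,0.5,0,0,0,0,0,0,0.5],
  "grip_force": 40
}}

```text
t: 16.1
tcp_pos: [423.8, -171.1, -33.8]
tcp_rot: [-1.571, -0.031, 0.03]
ft_force: [-0.7, 1.0, 6.4]
finger_gap: 49.5
```

```bash
python3 - <<'E'
from h import *
s,R=pr();print(yawof(R))
snap('wrist','w12.png')
E
```

```text
t 16.1 tcp [ 423.8 -171.1  -33.8] F [-0.7  1.   6.4] gap 49.5
[[ 0.999  0.001 -0.039]
 [ 0.039 -0.     0.999]
 [ 0.001 -1.    -0.   ]]
q [-0.384  0.383 -0.667  0.52   0.    -0.423]
92.25012423057221
```

View pics/w12.png

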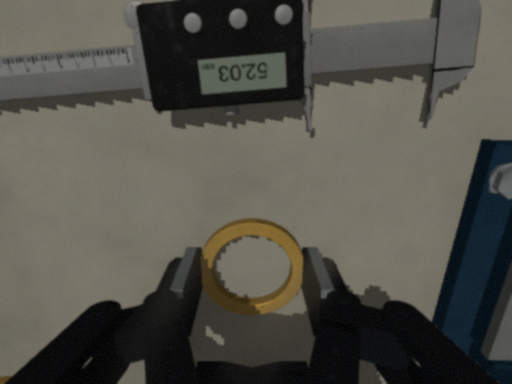

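Call:
{"api": "send_rows", "payload": {
  "targets": [0,-0.4,0,0,0,0,0.5,0,-1.2,0,0,0,0,0.5,0,-3,0,0,0,0,0.5,0,-4,0,0,0,0,0.5,0,-2.4,0,0,0,0,0.5,0,0,0,0,0,0,0.5,0,0,0,0,0,0,0.5]
}}

```text
t: 16.85
tcp_pos: [423.7, -171.1, 75.8]
tcp_rot: [-1.571, -0.032, 0.03]
ft_force: [-0.7, 0.3, -0.5]
finger_gap: 49.5
```

```bash
python3 - <<'E'
from h import *
s,R=pr();print(yawof(R))
d=snap('wrist','w13.png');W=world(d)
L=(W-np.array(s['tcp_pos']))@R
g=(W[...,2]>40)&(abs(L[...,2])<24)&(abs(L[...,0])<32)&(L[...,1]>-56)
Q=L[g];print(len(Q),np.percentile(Q,[0,2,50,98,100],axis=0).round(1).tolist(),circ(cv2.convexHull(Q[:,[0,2]].astype(np.float32))[:,0],26))
plan(592.1,37.4,s['tcp_pos'][2],92.4,vmax=30)
E
```

```text
t 16.85 tcp [ 423.7 -171.1   75.8] F [-0.7  0.3 -0.5] gap 49.5
[[ 0.999  0.001 -0.039]
 [ 0.039 -0.     0.999]
 [ 0.001 -1.    -0.001]]
q [-0.384  0.238 -0.516  0.815 -0.    -0.423]
92.25547983574695
4464 [[-25.8, -55.9, -24.0], [-24.8, -50.7, -23.8], [-1.3, -41.0, -1.7], [24.3, -35.5, 23.1], [26.4, -33.3, 24.0]] [0.5 0.4]
0 [1.97, -0.01, 2.24, -0.0, -0.02, -0.01]
1 [1.97, -0.01, 2.24, -0.0, -0.02, -0.01]
2 [1.97, -0.01, 2.24, -0.0, -0.02, -0.01]
3 [1.97, -0.01, 2.23, -0.0, -0.02, -0.01]
4 [1.97, -0.01, 2.23, -0.0, -0.02, -0.01]
5 [1.97, -0.01, 2.23, -0.0, -0.02, -0.01]
6 [1.97, -0.01, 2.23, -0.0, -0.02, -0.01]
7 [1.98, -0.01, 2.23, -0.0, -0.02, -0.01]
8 [1.98, -0.01, 2.23, -0.0, -0.02, -0.01]
```

View pics/w13.png

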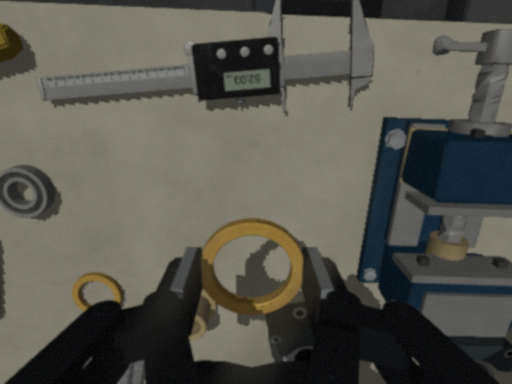

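Call:
{"api": "send_rows", "payload": {
  "targets": [0.8,0,0.9,0,0,0,0.5,1.8,0,2,0,0,0,0.5,2.6,0,3,0,0,0,0.5,2.9,0,3.3,0,0,0,0.5,2.9,0,3.3,0,0,0,0.5,2.6,0,3,0,0,0,0.5,2.1,0,2.3,0,0,0,0.5,1.4,0,1.5,0,0,0,0.5]
}}

```text
t: 17.7
tcp_pos: [587.4, 31.8, 73.6]
tcp_rot: [-1.57, -0.031, 0.034]
ft_force: [0.2, -0.5, -1.6]
finger_gap: 49.1
```

Call:
{"api": "send_rows", "payload": {
  "targets": [0.65,0,0.8,0,-0.1,0,0.5,0,1,0,0,0,0,0.5,0,2,0,0,0,0,0.5,0,1.5,0,0,0,0,0.5,0,0.7,0,0,0,0,0.5,0,0,0,0,0,0,0.5,0,0,0,0,0,0,0.5,0,0,0,0,0,0,0.5]
}}

```text
t: 18.5
tcp_pos: [593.5, 36.6, 24.3]
tcp_rot: [-1.571, -0.033, 0.031]
ft_force: [1.1, -0.0, -0.7]
finger_gap: 49.0
```

```bash
python3 - <<'E'
from h import *
s,R=pr();print(yawof(R))
d=snap('wrist','w14.png');W=world(d)
L=(W-np.array(s['tcp_pos']))@R
g=(W[...,2]>50)&(abs(L[...,2])<24)&(abs(L[...,0])<32)&(L[...,1]>-56)
Q=W[g];print('ring',circ(cv2.convexHull(Q[:,:2].astype(np.float32))[:,0],26))
p=zone(W,(592,37.3),75,28,36); print(len(p),rectfit(p[:,:2]))
plan(592.2,37.5,-9.8,92.4,vmax=50)
E
```

```text
t 18.5 tcp [593.5  36.6  24.3] F [ 1.1 -0.  -0.7] gap 49.0
[[ 0.999  0.001 -0.041]
 [ 0.041  0.     0.999]
 [ 0.001 -1.    -0.   ]]
q [ 0.062  0.497 -0.254  0.819 -0.     0.021]
92.32660567417895
ring [593.9  37.2]
6726 (array([592.7,  37.7]), 64.2, 96.6, -87.53)
0 [-0.14, 3.42, 0.08, -0.0, -0.07, 0.1]
```

View pics/w14.png

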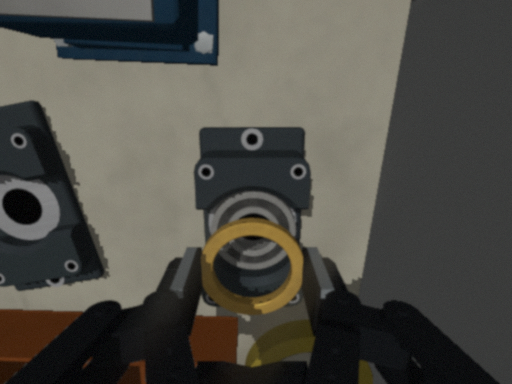

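Correct by −1.3 mm in x, +0.4 in y, then lower 33 mm.

Call:
{"api": "send_rows", "payload": {
  "targets": [-0.13,0.6,0.05,0,0,0,0.5,0,1,0,0,0,0,0.5,0,0.8,0,0,0,0,0.5,0,0.5,0,0,0,0,0.5,0,0.3,0,0,0,0,0.5,0,0,0,0,0,0,0.5,0,0,0,0,0,0,0.5]
}}

```text
t: 19.25
tcp_pos: [591.7, 37.3, -8.5]
tcp_rot: [-1.571, -0.032, 0.032]
ft_force: [0.2, -0.8, 0.5]
finger_gap: 49.6
```

```bash
python3 - <<'E'
from h import *
s,R=pr();print(yawof(R))
plan(592.2,37.5,-9.8,92.4,vmax=50)
E
```

```text
t 19.25 tcp [591.7  37.3  -8.5] F [ 0.2 -0.8  0.5] gap 49.6
[[ 0.999  0.    -0.041]
 [ 0.041  0.     0.999]
 [ 0.    -1.     0.   ]]
q [ 0.063  0.53  -0.296  0.745  0.     0.022]
92.35468780144082
0 [0.05, 0.13, 0.01, -0.0, -0.05, 0.01]
```

Call:
{"api": "send_rows", "payload": {
  "targets": [0,0.12,0,0,0,0,0.5,0,0,0,0,0,0,0.5,0,0,0,0,0,0,0.5,0,0,0,0,0,0,0.64,0,0,0,0,0,0,0.75,0,0,0,0,0,0,0.75]
}}

```text
t: 19.85
tcp_pos: [591.7, 37.3, -9.6]
tcp_rot: [-1.571, -0.032, 0.032]
ft_force: [0.1, 0.6, -0.2]
finger_gap: 64.0
```

Call:
{"api": "send_rows", "payload": {
  "targets": [0,-0.8,0,0,0,0,0.75,0,-2,0,0,0,0,0.75,0,-3,0,0,0,0,0.8,0,-2.5,0,0,0,0,1,0,-1,0,0,0,0,1,0,0,0,0,0,0,1,0,0,0,0,0,0,1,0,0,0,0,0,0,1]
}}

```text
t: 20.65
tcp_pos: [590.3, 37.2, 81.8]
tcp_rot: [-1.571, -0.03, 0.034]
ft_force: [-0.4, -0.4, 0.5]
finger_gap: 85.4
```

```bash
python3 - <<'E'
from h import *
s,R=pr();print(yawof(R))
d=snap('wrist','w15.png');W=world(d)
p=zone(W,(592.2,37.4),27,27.5,36); print(len(p),np.percentile(p[:,2],[5,50,95]),circ(cv2.convexHull(p[:,:2].astype(np.float32))[:,0]))
A=np.c_[p[:,:2]-p[:,:2].mean(0),np.ones(len(p))];print('tilt',np.linalg.lstsq(A,p[:,2],rcond=None)[0])
p=zone(W,(592,37.3),75,28,40); print(len(p),rectfit(p[:,:2]))
plan(617.7,-306.3,90,79.0)
E
```

```text
t 20.65 tcp [590.3  37.2  81.8] F [-0.4 -0.4  0.5] gap 85.4
[[ 0.999 -0.003 -0.041]
 [ 0.041 -0.     0.999]
 [-0.003 -1.    -0.   ]]
q [ 0.063  0.444 -0.176  0.953  0.     0.022]
92.35098850563016
1652 [29.32351044 31.38419345 32.45500121] [592.2  38.1  25.9]
tilt [-1.17085511e-03 -1.88473106e-03  3.12393576e+01]
6961 (array([592.5,  37.5]), 63.9, 96.2, -87.61)
0 [0.17, -0.1, -4.3, 0.0, 1.67, -0.02]
1 [0.29, -0.1, -4.3, 0.0, 1.67, -0.02]
2 [0.42, -0.1, -4.29, 0.0, 1.67, -0.02]
3 [0.54, -0.1, -4.27, 0.0, 1.67, -0.02]
4 [0.67, -0.1, -4.26, 0.0, 1.67, -0.02]
5 [0.79, -0.1, -4.24, 0.0, 1.67, -0.02]
6 [0.91, -0.1, -4.21, 0.0, 1.67, -0.02]
7 [1.03, -0.1, -4.18, 0.0, 1.67, -0.02]
```

View pics/w15.png

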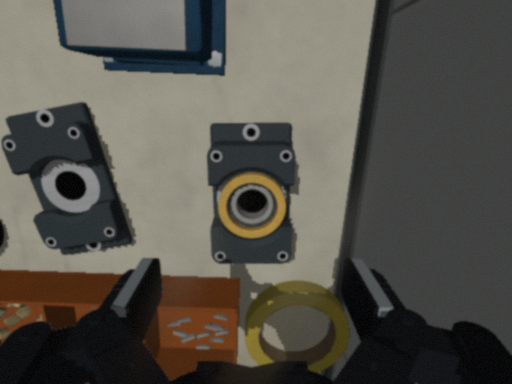

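Call:
{"api": "send_rows", "payload": {
  "targets": [-0.63,0,-1.36,0,0,0,1,-1.27,0,-2.72,0,0,0,1,-1.69,0,-3.62,0,0,0,1,-1.86,0,-4,0,0,0,1,-1.86,0,-4,0,0,0,1,-1.86,0,-4,0,0,0,1,-1.86,0,-4,0,0,0,1,-1.86,0,-4,0,0,0,1]
}}

```text
t: 21.5
tcp_pos: [472.0, -246.6, 82.8]
tcp_rot: [-1.57, -0.031, 0.033]
ft_force: [0.4, -0.2, 0.1]
finger_gap: 85.4
```

Call:
{"api": "send_rows", "payload": {
  "targets": [-1.69,0,-3.62,0,0,0,1,-1.27,0,-2.72,0,0,0,1,-0.97,0,-2.08,0,0,0,1,-0.68,0,-1.45,0,0,0,1,-0.47,0,-1,0,0,0,1,0,1,0,0,-3,0,0.85,0,2,0,0,-4.1,0,0.75,0,2,0,0,-3,0,0.75]
}}

```text
t: 22.3
tcp_pos: [428.1, -355.4, 33.0]
tcp_rot: [-1.564, -0.174, 0.173]
ft_force: [-0.1, 0.3, -0.8]
finger_gap: 63.9
```

Call:
{"api": "send_rows", "payload": {
  "targets": [0,1,0,0,0,0,0.75,0,0.6,0,0,0,0,0.75,0,0,0,0,0,0,0.75,0,0,0,0,0,0,0.75,0,0,0,0,0,0,0.75]
}}

```text
t: 22.8
tcp_pos: [428.6, -355.9, 18.2]
tcp_rot: [-1.565, -0.172, 0.17]
ft_force: [0.8, 0.2, 0.7]
finger_gap: 64.0
```

```bash
python3 - <<'E'
from h import *
s,R=pr();print(yawof(R))
d=snap('wrist','w16.png');W=world(d)
p=zone(W,(426.3,-354.5),35,8,20); print(len(p),np.median(p,0),circ(cv2.convexHull(p[:,:2].astype(np.float32))[:,0]))
plan(426.3,-354.5,-34,102.5)
E
```

```text
t 22.8 tcp [ 428.6 -355.9   18.2] F [0.8 0.2 0.7] gap 64.0
[[ 0.976  0.001 -0.216]
 [ 0.216 -0.001  0.976]
 [ 0.001 -1.    -0.001]]
q [-0.693  0.449 -0.36   0.76   0.    -0.91 ]
102.44842514188737
2727 [ 424.81296785 -354.82822371   12.44052991] [ 426.2 -354.5   21. ]
0 [-0.1, 2.61, 0.1, 0.04, -0.03, 0.03]
1 [-0.09, 2.61, 0.1, 0.04, -0.03, 0.03]
```

View pics/w16.png

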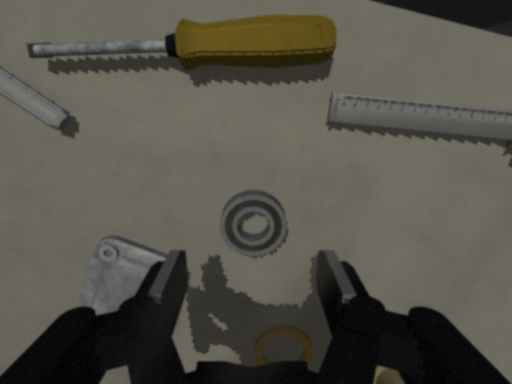

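Call:
{"api": "send_rows", "payload": {
  "targets": [-0.1,0.8,0.1,0,0,0,0.75,-0.1,1.4,0.1,0,0,0,0.75,0,1.4,0,0,0,0,0.75,0,0.9,0,0,0,0,0.7,0,0.5,0,0,0,0,0.65,0,0,0,0,0,0,0.62,0,0,0,0,0,0,0.6,0,0,0,0,0,0,0.6]
}}

```text
t: 23.65
tcp_pos: [426.0, -354.3, -32.1]
tcp_rot: [-1.565, -0.171, 0.17]
ft_force: [-1.3, -0.2, -0.8]
finger_gap: 51.0
```

```bash
python3 - <<'E'
from h import *
s,R=pr();print(yawof(R))
plan(426.3,-354.5,-32.5,102.5)
E
```

```text
t 23.65 tcp [ 426.  -354.3  -32.1] F [-1.3 -0.2 -0.8] gap 51.0
[[ 0.976  0.001 -0.216]
 [ 0.216 -0.001  0.976]
 [ 0.001 -1.    -0.001]]
q [-0.694  0.505 -0.425  0.639 -0.    -0.911]
102.4527648736121
0 [0.03, 0.04, -0.02, 0.06, -0.05, 0.04]
```

Call:
{"api": "send_rows", "payload": {
  "targets": [0,0,0,0,0,0,0.4,0,0,0,0,0,0,0.4,0,0,0,0,0,0,0.4,0,0,0,0,0,0,0.4]
}}

```text
t: 24.05
tcp_pos: [426.1, -354.5, -31.7]
tcp_rot: [-1.565, -0.172, 0.17]
ft_force: [-0.8, 0.9, 5.3]
finger_gap: 40.3
```

Call:
{"api": "send_rows", "payload": {
  "targets": [0,-0.4,0,0,0,0,0.4,0,-1.2,0,0,0,0,0.4,0,-3,0,0,0,0,0.4,0,-4,0,0,0,0,0.4,0,-1.4,0,0,0,0,0.4,0,0,0,0,0,0,0.4,0,0,0,0,0,0,0.4]
}}

```text
t: 24.75
tcp_pos: [425.3, -353.8, 67.4]
tcp_rot: [-1.564, -0.171, 0.171]
ft_force: [-0.3, -0.3, -2.0]
finger_gap: 40.1
```

```bash
python3 - <<'E'
from h import *
s,R=pr();print(yawof(R))
d=snap('wrist','w17.png');W=world(d)
L=(W-np.array(s['tcp_pos']))@R
g=(W[...,2]>40)&(abs(L[...,2])<20)&(abs(L[...,0])<28)&(L[...,1]>-56)
Q=L[g];print(len(Q),np.percentile(Q,[0,2,50,98,100],axis=0).round(1).tolist(),circ(cv2.convexHull(Q[:,[0,2]].astype(np.float32))[:,0],21))
plan(586.9,-110.3,s['tcp_pos'][2],102.5,vmax=30)
E
```

```text
t 24.75 tcp [ 425.3 -353.8   67.4] F [-0.3 -0.3 -2. ] gap 40.1
[[ 0.976  0.    -0.216]
 [ 0.216 -0.     0.976]
 [ 0.    -1.    -0.   ]]
q [-0.694  0.395 -0.301  0.875  0.    -0.911]
102.45284998102744
5411 [[-21.1, -56.0, -20.0], [-20.3, -50.0, -19.1], [-2.8, -43.9, -0.2], [18.7, -34.2, 18.7], [21.6, -32.0, 20.0]] [0.1 0.4]
0 [2.11, -0.01, 2.02, -0.01, -0.0, -0.01]
1 [2.11, -0.01, 2.02, -0.01, -0.0, -0.01]
2 [2.11, -0.01, 2.02, -0.01, -0.0, -0.01]
3 [2.11, -0.01, 2.02, -0.01, -0.0, -0.01]
4 [2.11, -0.01, 2.02, -0.01, -0.0, -0.01]
5 [2.11, -0.01, 2.02, -0.01, -0.0, -0.01]
6 [2.11, -0.01, 2.02, -0.01, -0.0, -0.01]
7 [2.11, -0.01, 2.02, -0.01, -0.0, -0.01]
8 [2.11, -0.01, 2.02, -0.01, -0.0, -0.01]
9 [2.11, -0.01, 2.02, -0.01, -0.0, -0.01]
```

View pics/w17.png

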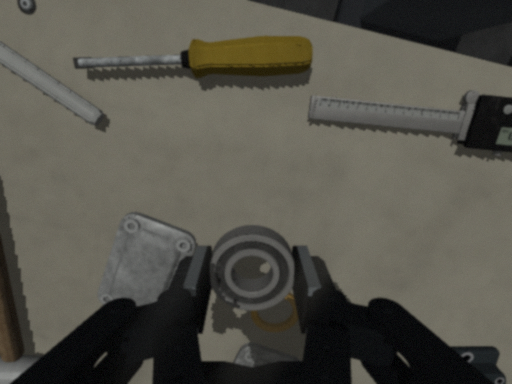

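Call:
{"api": "send_rows", "payload": {
  "targets": [0.72,0,0.69,0,0,0,0.4,1.73,0,1.66,0,0,0,0.4,2.6,0,2.49,0,0,0,0.4,2.89,0,2.77,0,0,0,0.4,2.89,0,2.77,0,0,0,0.4,2.89,0,2.77,0,0,0,0.4,2.6,0,2.49,0,0,0,0.4,2.02,0,1.94,0,0,0,0.4]
}}

```text
t: 25.6
tcp_pos: [566.8, -139.6, 65.8]
tcp_rot: [-1.562, -0.17, 0.174]
ft_force: [-0.6, 0.5, -0.9]
finger_gap: 39.9
```

Call:
{"api": "send_rows", "payload": {
  "targets": [1.45,0,1.38,0,0,0,0.4,0.79,0.5,0.76,0,0,0,0.4,0.52,1.5,0.48,0,0,0,0.4,0,1.7,0,0,0,0,0.4,0,0.9,0,0,0,0,0.4,0,0,0,0,0,0,0.4,0,0,0,0,0,0,0.4,0,0,0,0,0,0,0.4]
}}

```text
t: 26.4
tcp_pos: [588.5, -111.6, 22.0]
tcp_rot: [-1.564, -0.171, 0.169]
ft_force: [-0.1, -0.3, -0.5]
finger_gap: 39.8
```

```bash
python3 - <<'E'
from h import *
s,R=pr();print(yawof(R))
d=snap('wrist','w18.png');W=world(d)
L=(W-np.array(s['tcp_pos']))@R
g=(W[...,2]>45)&(abs(L[...,2])<20)&(abs(L[...,0])<28)&(L[...,1]>-56)
Q=W[g];print('b',circ(cv2.convexHull(Q[:,:2].astype(np.float32))[:,0],21))
p=zone(W,(587,-110.3),75,17,27); print(len(p),rectfit(p[:,:2]))
plan(586.9,-110.3,-22.8,102.5,vmax=50)
E
```

```text
t 26.4 tcp [ 588.5 -111.6   22. ] F [-0.1 -0.3 -0.5] gap 39.8
[[ 0.977  0.001 -0.215]
 [ 0.215 -0.     0.977]
 [ 0.001 -1.    -0.   ]]
q [-0.187  0.506 -0.244  0.819 -0.    -0.404]
102.42103535370326
b [ 588.4 -111.2]
5849 (array([ 587.1, -110.2]), 64.0, 95.8, -77.53)
0 [-0.14, 4.49, 0.16, 0.03, -0.08, 0.08]
```

View pics/w18.png

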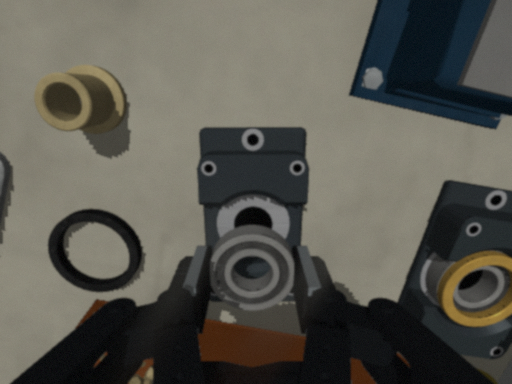

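Call:
{"api": "send_rows", "payload": {
  "targets": [-0.1,0.7,0.12,0,0,0,0.4,0,1.2,0,0,0,0,0.4,0,1,0,0,0,0,0.4,0,0.7,0,0,0,0,0.4,0,0.4,0,0,0,0,0.4,0,0.3,0,0,0,0,0.4,0,0,0,0,0,0,0.4,0,0,0,0,0,0,0.4]
}}

```text
t: 27.25
tcp_pos: [587.0, -110.3, -21.5]
tcp_rot: [-1.564, -0.171, 0.17]
ft_force: [-0.2, 0.2, -0.6]
finger_gap: 40.3
```

```bash
python3 - <<'E'
from h import *
s,R=pr();print(yawof(R))
plan(587,-110.2,-22.8,102.5,vmax=50)
E
```

```text
t 27.25 tcp [ 587.  -110.3  -21.5] F [-0.2  0.2 -0.6] gap 40.3
[[ 0.976  0.    -0.216]
 [ 0.216 -0.     0.976]
 [ 0.    -1.    -0.   ]]
q [-0.186  0.55  -0.299  0.721 -0.    -0.403]
102.45378359276347
0 [0.0, 0.13, 0.01, 0.01, -0.05, 0.02]
```

Call:
{"api": "send_rows", "payload": {
  "targets": [0,0.12,0,0,0,0,0.4,0,0,0,0,0,0,0.4,0,0,0,0,0,0,0.4,0,0,0,0,0,0,0.54,0,0,0,0,0,0,0.65,0,0,0,0,0,0,0.65]
}}

```text
t: 27.85
tcp_pos: [586.8, -110.2, -22.8]
tcp_rot: [-1.564, -0.171, 0.17]
ft_force: [0.2, -0.0, 0.0]
finger_gap: 55.7
```

Call:
{"api": "send_rows", "payload": {
  "targets": [0,-0.8,0,0,0,0,0.65,0,-2,0,0,0,0,0.65,0,-3,0,0,0,0,0.8,0,-3,0,0,0,0,1,0,-1.2,0,0,0,0,1,0,0,0,0,0,0,1,0,0,0,0,0,0,1,0,0,0,0,0,0,1]
}}

```text
t: 28.65
tcp_pos: [585.3, -109.9, 75.4]
tcp_rot: [-1.563, -0.168, 0.173]
ft_force: [0.8, 1.1, 0.3]
finger_gap: 85.5
```

```bash
python3 - <<'E'
from h import *
s,R=pr();print(yawof(R))
d=snap('wrist','w19.png');W=world(d)
p=zone(W,(587,-110.2),22,16,26); print(len(p),np.percentile(p[:,2],[5,50,95]),circ(cv2.convexHull(p[:,:2].astype(np.float32))[:,0]))
A=np.c_[p[:,:2]-p[:,:2].mean(0),np.ones(len(p))];print('tilt',np.linalg.lstsq(A,p[:,2],rcond=None)[0])
p=zone(W,(587,-110.3),75,18,27); print(len(p),rectfit(p[:,:2]))
p=zone(W,(592,37.3),75,28,40); print(len(p),rectfit(p[:,:2]))
plan(617.7,-306.3,s['tcp_pos'][2],79.0,vmax=30)
E
```

```text
t 28.65 tcp [ 585.3 -109.9   75.4] F [0.8 1.1 0.3] gap 85.5
[[ 0.976 -0.003 -0.216]
 [ 0.216  0.001  0.976]
 [-0.003 -1.     0.001]]
q [-0.186  0.456 -0.175  0.944 -0.    -0.403]
102.45271854626537
1819 [18.87404231 21.39903018 22.72203107] [ 586.9 -109.3   20.9]
tilt [ 6.69156101e-03 -1.13089078e-03  2.12398116e+01]
7660 (array([ 587.3, -110.1]), 64.1, 96.6, -77.21)
6357 (array([592.9,  37.3]), 64.8, 96.8, -87.39)
0 [-0.15, -0.0, -2.84, -0.01, 3.35, -0.03]
1 [0.01, -0.0, -2.84, -0.01, 3.35, -0.03]
2 [0.18, -0.0, -2.84, -0.01, 3.35, -0.03]
3 [0.34, -0.0, -2.82, -0.01, 3.35, -0.03]
4 [0.51, -0.0, -2.8, -0.01, 3.35, -0.03]
5 [0.67, -0.0, -2.76, -0.01, 3.35, -0.03]
6 [0.83, -0.0, -2.72, -0.01, 3.35, -0.03]
```

View pics/w19.png

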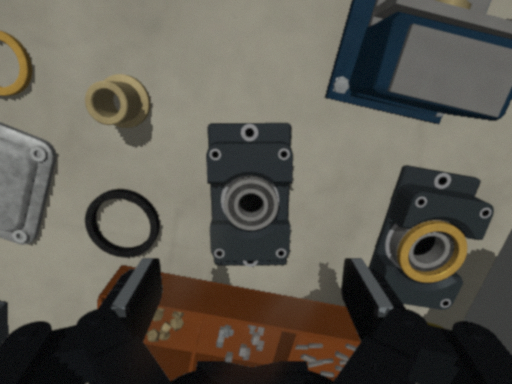

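Call:
{"api": "send_rows", "payload": {
  "targets": [-0.1,0,-1,0,0.6,0,1,0,0,-2,0,3,0,1,0,0,-3,0,4,0,1,0.3,0,-3.5,0,4,0,1,0.55,0,-3.5,0,4,0,1,0.7,0,-3,0,4,0,1,0.6,0,-2,0,3.9,0,1,0.4,0,-1.1,0,0,0,1]
}}

```text
t: 29.5
tcp_pos: [618.8, -304.1, 75.9]
tcp_rot: [-1.566, 0.154, -0.153]
ft_force: [0.2, 0.7, 1.3]
finger_gap: 85.2
```

Call:
{"api": "send_rows", "payload": {
  "targets": [0,0,-0.5,0,0,0,1,0,0,0,0,0,0,1,0,0,0,0,0,0,1,0,0,0,0,0,0,1]
}}

```text
t: 29.9
tcp_pos: [618.2, -305.2, 77.2]
tcp_rot: [-1.565, 0.15, -0.15]
ft_force: [0.6, -0.0, -0.4]
finger_gap: 85.4
```

```bash
cat >> h.py <<'E'
def cover(W,near,z0=7,z1=20,cam='wrist'):
    for r in spotter.masks_of(cam,'cover_1'):
        p=W[r['mask']]; p=p[(p[:,2]>z0)&(p[:,2]<z1)]
        if len(p)>300 and np.hypot(*(np.median(p[:,:2],0)-near))<30: print('cover',round(r['score'],2),len(p),rectfit(p[:,:2]),np.percentile(p[:,2],[5,50,95]).round(1))
E
python3 - <<'E'
from h import *
s,R=pr();print(yawof(R))
d=snap('wrist','w20.png');W=world(d)
cover(W,(617.7,-306.3))
g=(W[...,0]>640)&(W[...,2]>20)&(W[...,2]<150)&(abs(W[...,1]+306)<80)&(W[...,0]<760)
p=W[g]; print(len(p)); print([ (y,np.percentile(p[abs(p[:,1]-y)<10][:,0],[1,5,50]).round(), np.percentile(p[abs(p[:,1]-y)<10][:,2],[5,95]).round()) for y in range(-370,-250,20) if (abs(p[:,1]-y)<10).sum()>10])
plan(617.7,-306.3,s['tcp_pos'][2],79.0,vmax=30)
E
```

```text
t 29.9 tcp [ 618.2 -305.2   77.2] F [ 0.6 -0.  -0.4] gap 85.4
[[ 0.982 -0.     0.19 ]
 [-0.19   0.     0.982]
 [-0.    -1.     0.   ]]
q [-0.459  0.605  0.1    1.066  0.    -0.267]
79.04310941941507
cover 0.8 8013 (array([ 617.9, -306.3]), 63.9, 95.2, 79.06) [ 7.3 11.8 13.7]
6330
[(-370, array([673., 674., 686.]), array([54., 95.])), (-350, array([684., 685., 686.]), array([54., 95.])), (-330, array([684., 685., 686.]), array([54., 95.])), (-310, array([685., 686., 694.]), array([26., 94.]))]
0 [-0.04, 0.01, -0.11, -0.01, 0.04, -0.0]
```

View pics/w20.png

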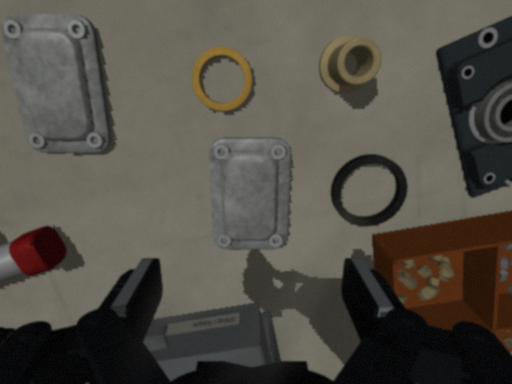

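Call:
{"api": "send_rows", "payload": {
  "targets": [-0.04,1,-0.1,0,0,0,1,0,2.2,0,0,0,0,1,0,3,0,0,0,0,1,0,2.2,0,0,0,0,1,0,1.2,0,0,0,0,1,0,0,0,0,0,0,1,0,0,0,0,0,0,1,0,0,0,0,0,0,1],
  "grip_force": 60
}}

```text
t: 30.8
tcp_pos: [619.0, -307.9, -17.4]
tcp_rot: [-1.567, 0.149, -0.153]
ft_force: [0.1, 0.3, 0.3]
finger_gap: 85.4
```

```bash
python3 - <<'E'
from h import *
s,R=pr();print(yawof(R))
plan(617.8,-306.3,-36.5,79.0,vmax=30)
E
```

```text
t 30.8 tcp [ 619.  -307.9  -17.4] F [0.1 0.3 0.3] gap 85.4
[[ 0.981  0.003  0.192]
 [-0.192 -0.001  0.981]
 [ 0.003 -1.    -0.001]]
q [-0.462  0.679 -0.023  0.865  0.    -0.269]
78.95711930522222
0 [-0.15, 1.91, 0.13, 0.04, -0.04, 0.16]
```

Call:
{"api": "send_rows", "payload": {
  "targets": [-0.1,0.7,0.1,0,0,0,1,0,0.7,0.05,0,0,0,0.95,0,0.4,0,0,0,0,0.9,0,0,0,0,0,0,0.85,0,0,0,0,0,0,0.82]
}}

```text
t: 31.3
tcp_pos: [616.8, -305.5, -37.2]
tcp_rot: [-1.565, 0.152, -0.151]
ft_force: [0.4, -0.3, -0.2]
finger_gap: 70.1
```

```bash
python3 - <<'E'
from h import *
s,R=pr();print(yawof(R))
plan(617.8,-306.3,-36.5,79.0,vmax=30)
snap('wrist','w21.png')
E
```

```text
t 31.3 tcp [ 616.8 -305.5  -37.2] F [ 0.4 -0.3 -0.2] gap 70.1
[[ 0.981 -0.     0.192]
 [-0.192  0.     0.981]
 [-0.    -1.     0.   ]]
q [-0.46   0.696 -0.048  0.827 -0.    -0.267]
78.9508659728688
0 [0.11, -0.07, -0.06, -0.01, -0.05, -0.03]
```

View pics/w21.png

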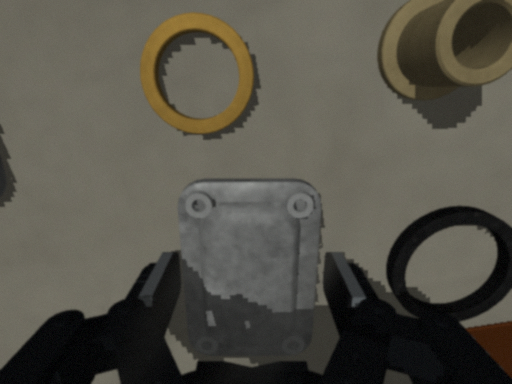

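Straddled properly; close.

Call:
{"api": "send_rows", "payload": {
  "targets": [0.1,0,0,0,0,0,0.78,0,0,0,0,0,0,0.65,0,0,0,0,0,0,0.65,0,0,0,0,0,0,0.65]
}}

```text
t: 31.75
tcp_pos: [618.7, -306.2, -35.7]
tcp_rot: [-1.566, 0.15, -0.153]
ft_force: [-1.1, 1.1, 5.7]
finger_gap: 60.8
```

```bash
python3 - <<'E'
from h import *
s,R=pr();print(yawof(R))
E
```

```text
t 31.75 tcp [ 618.7 -306.2  -35.7] F [-1.1  1.1  5.7] gap 60.8
[[ 0.981  0.002  0.192]
 [-0.192 -0.001  0.981]
 [ 0.002 -1.    -0.001]]
q [-0.46   0.696 -0.044  0.829 -0.    -0.267]
78.9510561646965
```

Call:
{"api": "send_rows", "payload": {
  "targets": [0,-0.4,0,0,0,0,0.65,0,-1.2,0,0,0,0,0.65,0,-3,0,0,0,0,0.65,0,-4,0,0,0,0,0.65,0,-2,0,0,0,0,0.65,0,-1,0,0,0,0,0.65,0,0,0,0,0,0,0.65,0,0,0,0,0,0,0.65]
}}

```text
t: 32.55
tcp_pos: [617.1, -305.4, 78.0]
tcp_rot: [-1.565, 0.153, -0.15]
ft_force: [-1.0, -0.2, -0.9]
finger_gap: 61.1
```

```bash
cat >> h.py <<'E'
def held(W,s,R):
    L=(W-np.array(s['tcp_pos']))@R
    g=(abs(L[...,2])<36)&(abs(L[...,0])<52)&(L[...,1]>-56)&(L[...,1]<-40)
    Q=L[g];n,l=cv2.connectedComponents(g.astype(np.uint8)); k=np.argmax(np.bincount(l.ravel())[1:])+1
    Q=L[l==k]; print('held',len(Q),rectfit(Q[:,[0,2]]),np.percentile(Q,[1,50,99],axis=0).round(1).tolist()); return Q,l==k
E
python3 - <<'E'
from h import *
s,R=pr();print(yawof(R))
d=snap('wrist','w22.png');W=world(d)
Q,m=held(W,s,R)
plan(587.1,-110.2,s['tcp_pos'][2],102.6,vmax=30)
E
```

```text
t 32.55 tcp [ 617.1 -305.4   78. ] F [-1.  -0.2 -0.9] gap 61.1
[[ 0.981 -0.002  0.192]
 [-0.192  0.001  0.981]
 [-0.002 -1.     0.001]]
q [-0.459  0.605  0.1    1.069  0.    -0.267]
78.95389255064195
held 23452 (array([0. , 0.1]), 71.9, 96.2, -89.51) [[-47.4, -52.9, -31.0], [-9.8, -47.5, 0.3], [45.5, -42.1, 31.9]]
0 [-0.95, -0.0, 2.65, -0.01, -3.38, -0.02]
1 [-0.79, -0.01, 2.7, -0.01, -3.38, -0.02]
2 [-0.63, -0.01, 2.75, -0.01, -3.38, -0.02]
3 [-0.47, -0.01, 2.78, -0.01, -3.38, -0.02]
4 [-0.3, -0.01, 2.8, -0.01, -3.38, -0.02]
5 [-0.14, -0.01, 2.81, -0.01, -3.38, -0.02]
6 [0.03, -0.01, 2.82, -0.01, -3.38, -0.02]
```

View pics/w22.png

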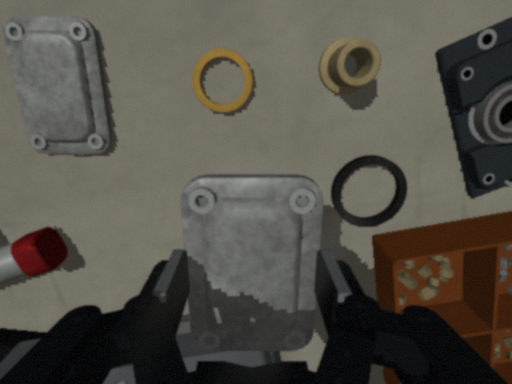

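Call:
{"api": "send_rows", "payload": {
  "targets": [-0.4,0,1.1,0,-1.4,0,0.65,-0.62,0,1.87,0,-2.4,0,0.65,-0.81,0,2.85,0,-3.55,0,0.65,-0.71,0,3.28,0,-4,0,0.65,-0.49,0,3.32,0,-4,0,0.65,-0.22,0,2.95,0,-3.55,0,0.65,-0.03,0,1.97,0,-2.4,0,0.65,0.03,0,1.18,0,-1.4,0,0.65]
}}

```text
t: 33.4
tcp_pos: [588.3, -116.6, 78.4]
tcp_rot: [-1.564, -0.161, 0.164]
ft_force: [0.5, -0.4, -1.2]
finger_gap: 60.9
```

Call:
{"api": "send_rows", "payload": {
  "targets": [0.04,0.6,0.79,0,-0.95,0,0.65,0,1.5,0,0,0,0,0.65,0,2,0,0,0,0,0.65,0,1.5,0,0,0,0,0.65,0,0.8,0,0,0,0,0.65,0,0,0,0,0,0,0.65,0,0,0,0,0,0,0.65,0,0,0,0,0,0,0.65]
}}

```text
t: 34.2
tcp_pos: [589.2, -111.3, 16.0]
tcp_rot: [-1.565, -0.174, 0.171]
ft_force: [0.7, -0.5, -1.3]
finger_gap: 60.9
```

```bash
python3 - <<'E'
from h import *
s,R=pr();print(yawof(R))
d=snap('wrist','w23.png');W=world(d)
Q,m=held(W,s,R)
p=W[m];c=p[p[:,2]>0];print('held world',rectfit(c[:,:2]))
for r in spotter.masks_of('wrist','low_housing')[:1]:
    p=W[r['mask']];p=p[(p[:,2]>18)&(p[:,2]<27)];print('low',rectfit(p[:,:2]))
plan(587.1,-110.2,-13.9,102.6,vmax=50)
E
```

```text
t 34.2 tcp [ 589.2 -111.3   16. ] F [ 0.7 -0.5 -1.3] gap 60.9
[[ 0.976  0.002 -0.218]
 [ 0.218 -0.     0.976]
 [ 0.002 -1.    -0.001]]
q [-0.187  0.513 -0.251  0.806 -0.    -0.406]
102.58432188550286
held 23450 (array([0.2, 0.1]), 71.9, 96.2, -89.63) [[-47.0, -52.9, -30.6], [-9.4, -47.5, 0.8], [45.9, -42.0, 32.3]]
held world (array([ 589.4, -111.1]), 71.9, 96.2, -77.04)
low (array([ 546.2, -119.5]), 12.2, 63.7, 13.02)
0 [-0.18, 2.99, 0.14, 0.04, -0.0, 0.09]
```

View pics/w23.png

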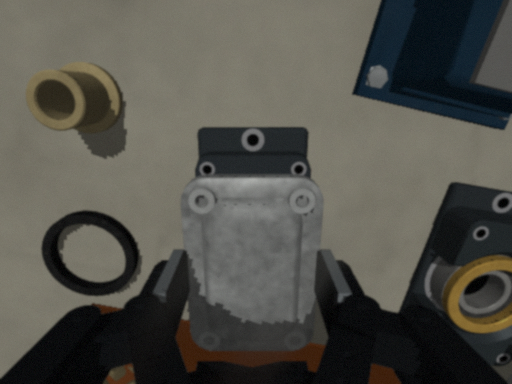

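Call:
{"api": "send_rows", "payload": {
  "targets": [-0.15,0.5,0.12,0,0,0,0.65,0,0.8,0,0,0,0,0.65,0,0.7,0,0,0,0,0.65,0,0.5,0,0,0,0,0.65,0,0.2,0,0,0,0,0.65,0,0,0,0,0,0,0.65,0,0,0,0,0,0,0.65,0,0,0,0,0,0,0.65]
}}

```text
t: 35.1
tcp_pos: [586.9, -110.1, -11.6]
tcp_rot: [-1.564, -0.173, 0.172]
ft_force: [0.8, 0.2, -1.4]
finger_gap: 60.5
```

```bash
python3 - <<'E'
from h import *
s,R=pr();print(yawof(R))
d=snap('wrist','w24.png');W=world(d)
Q,m=held(W,s,R)
p=W[m];print('held world',rectfit(p[:,:2]))
plan(587.1,-110.2,-13.9,102.6,vmax=50)
a=d['img'][100:290,150:360,::-1]; cv2.imwrite('pics/w24c.png',cv2.resize(a,None,fx=3,fy=3,interpolation=cv2.INTER_CUBIC))
E
```

```text
t 35.1 tcp [ 586.9 -110.1  -11.6] F [ 0.8  0.2 -1.4] gap 60.5
[[ 0.976  0.001 -0.218]
 [ 0.218 -0.     0.976]
 [ 0.001 -1.    -0.   ]]
q [-0.185  0.539 -0.288  0.743  0.    -0.405]
102.60322547522432
held 23451 (array([0.7, 0. ]), 72.0, 96.7, 89.96) [[-47.0, -53.1, -30.6], [-9.5, -47.5, 0.8], [45.9, -42.1, 32.3]]
held world (array([ 587.5, -109.9]), 72.0, 96.7, -77.43)
0 [0.02, 0.23, -0.01, 0.01, 0.0, 0.04]
```

View pics/w24c.png

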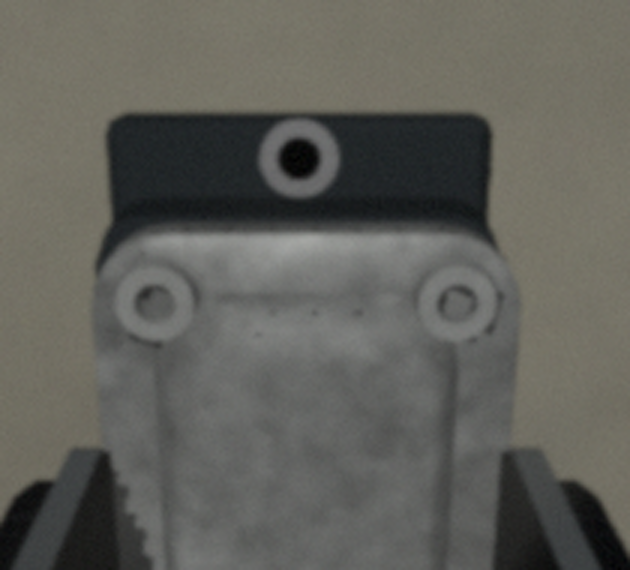

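Call:
{"api": "send_rows", "payload": {
  "targets": [0,0.1,-0.08,0,0,0,0.65,0,0.12,0,0,0,0,0.65,0,0,0,0,0,0,0.65,0,0,0,0,0,0,0.65]
}}

```text
t: 35.55
tcp_pos: [587.1, -111.0, -13.7]
tcp_rot: [-1.564, -0.173, 0.172]
ft_force: [-1.2, -0.7, 3.2]
finger_gap: 61.1
```

```bash
python3 - <<'E'
from h import *
s,R=pr();print(yawof(R))
d=snap('wrist','w25.png');W=world(d)
Q,m=held(W,s,R)
a=d['img'][100:290,150:360,::-1]; cv2.imwrite('pics/w25c.png',cv2.resize(a,None,fx=3,fy=3,interpolation=cv2.INTER_CUBIC))
E
```

```text
t 35.55 tcp [ 587.1 -111.   -13.7] F [-1.2 -0.7  3.2] gap 61.1
[[ 0.976  0.001 -0.218]
 [ 0.218 -0.     0.976]
 [ 0.001 -1.    -0.001]]
q [-0.187  0.542 -0.29   0.738 -0.    -0.407]
102.59869653401621
held 23482 (array([0.2, 0.1]), 71.8, 96.2, -89.85) [[-47.0, -53.1, -30.6], [-9.5, -47.5, 0.8], [45.8, -42.1, 32.3]]
```

View pics/w25c.png

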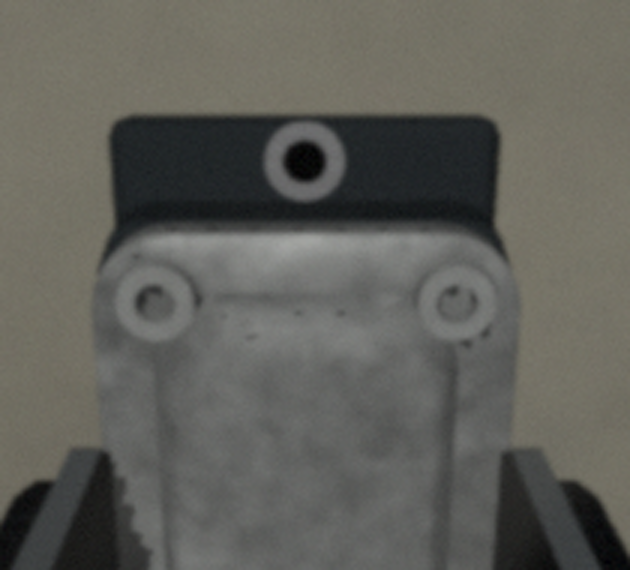

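Call:
{"api": "send_rows", "payload": {
  "targets": [0,0,0,0,0,0,0.78,0,0,0,0,0,0,0.9,0,0,0,0,0,0,1,0,0,0,0,0,0,1]
}}

```text
t: 36.0
tcp_pos: [586.6, -110.8, -14.3]
tcp_rot: [-1.564, -0.173, 0.173]
ft_force: [-0.4, -0.4, 0.7]
finger_gap: 85.5
```

Call:
{"api": "send_rows", "payload": {
  "targets": [0,-0.8,0,0,0,0,1,0,-2,0,0,0,0,1,0,-3,0,0,0,0,1,0,-2.5,0,0,0,0,1,0,-1,0,0,0,0,1,0,0,0,0,0,0,1,0,0,0,0,0,0,1,0,0,0,0,0,0,1]
}}

```text
t: 36.8
tcp_pos: [585.4, -110.6, 77.3]
tcp_rot: [-1.563, -0.17, 0.175]
ft_force: [-0.3, -1.5, 0.4]
finger_gap: 85.5
```

```bash
python3 - <<'E'
from h import *
s,R=pr();print(yawof(R))
d=snap('wrist','w26.png');W=world(d)
p=zone(W,(587.1,-110.2),62,29,40);print('low cover',len(p),rectfit(p[:,:2]),np.percentile(p[:,2],[5,50,95]))
A=np.c_[p[:,:2]-p[:,:2].mean(0),np.ones(len(p))];print('tilt',np.linalg.lstsq(A,p[:,2],rcond=None)[0])
d=imaging.get_image('top');Wt=world(d);p=zone(Wt,(587.1,-110.2),62,29,40);print('top',len(p),rectfit(p[:,:2]))
plan(507.9,-428.4,s['tcp_pos'][2],79,vmax=40)
E
```

```text
t 36.8 tcp [ 585.4 -110.6   77.3] F [-0.3 -1.5  0.4] gap 85.5
[[ 0.976 -0.003 -0.218]
 [ 0.218  0.001  0.976]
 [-0.003 -1.     0.001]]
q [-0.187  0.454 -0.171  0.948 -0.    -0.407]
102.60360013304631
low cover 9396 (array([ 587.1, -109.9]), 63.9, 95.5, -77.39) [29.31395035 33.78343669 35.6903909 ]
tilt [4.77364336e-03 1.43569303e-03 3.27724932e+01]
top 726 (array([ 571.2, -113.6]), 63.0, 63.2, 12.06)
0 [-1.61, 0.0, -3.26, -0.0, 2.62, -0.02]
1 [-1.46, 0.0, -3.33, -0.0, 2.62, -0.02]
2 [-1.31, 0.0, -3.39, -0.0, 2.62, -0.02]
3 [-1.15, 0.0, -3.45, -0.0, 2.62, -0.02]
4 [-0.99, 0.0, -3.5, -0.0, 2.62, -0.02]
5 [-0.83, 0.0, -3.54, -0.0, 2.62, -0.02]
6 [-0.67, 0.0, -3.57, -0.0, 2.62, -0.02]
7 [-0.5, 0.0, -3.6, -0.0, 2.62, -0.02]
8 [-0.34, 0.0, -3.62, -0.0, 2.62, -0.02]
```

View pics/w26.png

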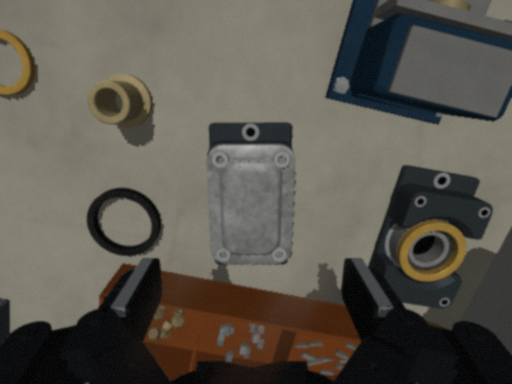

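Call:
{"api": "send_rows", "payload": {
  "targets": [-0.8,0,-1.63,0,1.31,0,1,-1.54,0,-3.3,0,2.62,0,1,-1.38,0,-3.36,0,2.62,0,1,-1.23,0,-3.42,0,2.62,0,1,-1.07,0,-3.48,0,2.62,0,1,-0.91,0,-3.52,0,2.62,0,1,-0.75,0,-3.56,0,2.62,0,1,-0.58,0,-3.58,0,2.62,0,1]
}}

```text
t: 37.7
tcp_pos: [521.2, -376.8, 77.8]
tcp_rot: [-1.568, 0.099, -0.097]
ft_force: [0.1, 0.6, 0.2]
finger_gap: 85.4
```

Call:
{"api": "send_rows", "payload": {
  "targets": [-0.38,0,-2.9,0,2.1,0,1,-0.18,0,-1.7,0,1.2,0,1,-0.04,0.5,-0.8,0,0.65,0,1,0,1.5,0,0,0,0,1,0,1.8,0,0,0,0,1,0,1.2,0,0,0,0,1,0,0,0,0,0,0,1,0,0,0,0,0,0,1]
}}

```text
t: 38.5
tcp_pos: [508.8, -427.5, 28.7]
tcp_rot: [-1.565, 0.15, -0.149]
ft_force: [-0.3, 0.4, -0.0]
finger_gap: 85.8
```

Call:
{"api": "send_rows", "payload": {
  "targets": [0,0,0,0,0,0,1,0,0,0,0,0,0,1]
}}

```text
t: 38.7
tcp_pos: [509.4, -428.7, 30.0]
tcp_rot: [-1.567, 0.149, -0.152]
ft_force: [1.0, -0.3, -0.2]
finger_gap: 85.5
```

```bash
python3 - <<'E'
from h import *
s,R=pr();print(yawof(R))
d=snap('wrist','w27.png');W=world(d)
cover(W,(508,-428.3))
plan(507.9,-428.4,-36.5,79,vmax=40)
E
```

```text
t 38.7 tcp [ 509.4 -428.7   30. ] F [ 1.  -0.3 -0.2] gap 85.5
[[ 0.982  0.001  0.19 ]
 [-0.19  -0.001  0.982]
 [ 0.002 -1.    -0.001]]
q [-0.7    0.599 -0.044  0.925  0.    -0.508]
79.02159452620654
cover 0.68 11651 (array([ 507.7, -428.4]), 63.9, 95.2, 79.17) [ 7.3 11.8 13.7]
0 [-0.07, 3.31, 0.01, 0.02, 0.0, 0.04]
1 [-0.07, 3.31, 0.0, 0.02, 0.0, 0.04]
```

View pics/w27.png

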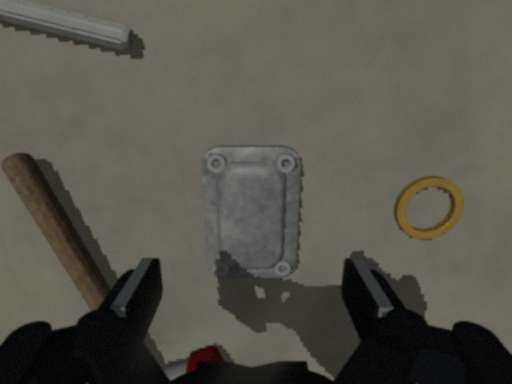

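```bash
python3 - <<'E'
from h import *
s,R=pr()
d=imaging.get_image('wrist');W=world(d);L=(W-np.array(s['tcp_pos']))@R
for v,u in [(210,55),(250,80),(280,95),(300,108)]: print(W[v,u].round(),L[v,u].round())
E
```

```text
t 38.8 tcp [ 509.1 -428.7   29.7] F [-0.1  0.9 -0.4] gap 85.5
[[ 0.982  0.001  0.191]
 [-0.191 -0.001  0.982]
 [ 0.001 -1.    -0.001]]
q [-0.7    0.599 -0.045  0.925  0.    -0.508]
[ 475. -550.   16.] [ -10.   14. -125.]
[ 506. -545.   16.] [  19.   14. -115.]
[ 529. -542.   18.] [  41.   12. -107.]
[ 490. -480.  105.] [ -9. -75. -54.]
```

Call:
{"api": "send_rows", "payload": {
  "targets": [-0.08,0.8,0,0,0,0,0.95,-0.08,1.6,0,0,0,0,0.92,0,1.8,0,0,0,0,0.9,0,1.3,0,0,0,0,0.9,0,0.8,0,0,0,0,0.88,0,0,0,0,0,0,0.86,0,0,0,0,0,0,0.84]
}}

```text
t: 39.55
tcp_pos: [507.2, -428.2, -33.9]
tcp_rot: [-1.566, 0.151, -0.151]
ft_force: [-0.1, 0.2, 0.4]
finger_gap: 71.5
```

```bash
python3 - <<'E'
from h import *
s,R=pr();print(yawof(R))
plan(507.8,-428.4,-36.2,79.1,vmax=40)
E
```

```text
t 39.55 tcp [ 507.2 -428.2  -33.9] F [-0.1  0.2  0.4] gap 71.5
[[ 0.982  0.     0.191]
 [-0.191 -0.     0.982]
 [ 0.    -1.    -0.   ]]
q [-0.701  0.657 -0.121  0.792 -0.    -0.509]
79.00108529586527
0 [0.06, 0.23, -0.01, 0.01, -0.1, 0.01]
```

Call:
{"api": "send_rows", "payload": {
  "targets": [0.06,0.2,0,0,0,0,0.82,0,0,0,0,0,0,0.65,0,0,0,0,0,0,0.65,0,0,0,0,0,0,0.65,0,0,0,0,0,0,0.65]
}}

```text
t: 40.05
tcp_pos: [508.6, -429.0, -34.5]
tcp_rot: [-1.567, 0.149, -0.152]
ft_force: [-0.8, -0.1, 5.9]
finger_gap: 60.6
```

```bash
python3 - <<'E'
from h import *
s,R=pr();print(yawof(R))
E
```

```text
t 40.05 tcp [ 508.6 -429.   -34.5] F [-0.8 -0.1  5.9] gap 60.6
[[ 0.982  0.002  0.191]
 [-0.191 -0.002  0.982]
 [ 0.002 -1.    -0.001]]
q [-0.701  0.658 -0.121  0.789  0.    -0.509]
79.00594953033486
```

Call:
{"api": "send_rows", "payload": {
  "targets": [0,-0.4,0,0,0,0,0.65,0,-1.2,0,0,0,0,0.65,0,-3,0,0,0,0,0.65,0,-4,0,0,0,0,0.65,0,-3,0,0,0,0,0.65,0,-1,0,0,0,0,0.65,0,0,0,0,0,0,0.65,0,0,0,0,0,0,0.65]
}}

```text
t: 40.85
tcp_pos: [506.8, -427.5, 88.5]
tcp_rot: [-1.564, 0.152, -0.149]
ft_force: [-0.0, 0.5, -2.3]
finger_gap: 61.0
```

```bash
python3 - <<'E'
from h import *
s,R=pr();print(yawof(R))
d=snap('wrist','w28.png');W=world(d)
Q,m=held(W,s,R)
plan(592.4,37.4,s['tcp_pos'][2],92.4,vmax=40)
E
```

```text
t 40.85 tcp [ 506.8 -427.5   88.5] F [-0.   0.5 -2.3] gap 61.0
[[ 0.982 -0.002  0.191]
 [-0.191  0.001  0.982]
 [-0.002 -1.     0.001]]
q [-0.701  0.555  0.037  1.056 -0.    -0.509]
79.00298852374
held 23223 (array([-0.4,  0.1]), 72.0, 96.6, -89.64) [[-47.6, -52.9, -31.0], [-10.0, -46.3, 0.4], [45.4, -41.0, 32.0]]
0 [-0.03, 0.0, 3.94, -0.01, -1.12, -0.01]
1 [0.04, 0.0, 3.94, -0.01, -1.12, -0.01]
2 [0.12, -0.0, 3.93, -0.01, -1.12, -0.01]
3 [0.2, -0.0, 3.93, -0.01, -1.12, -0.01]
4 [0.27, -0.0, 3.93, -0.01, -1.12, -0.01]
5 [0.35, -0.0, 3.92, -0.01, -1.12, -0.01]
6 [0.42, -0.0, 3.91, -0.01, -1.12, -0.01]
7 [0.5, -0.0, 3.9, -0.01, -1.12, -0.01]
8 [0.58, -0.0, 3.89, -0.01, -1.12, -0.01]
9 [0.65, -0.0, 3.88, -0.01, -1.12, -0.01]
10 [0.73, -0.01, 3.87, -0.01, -1.12, -0.01]
11 [0.8, -0.01, 3.85, -0.01, -1.12, -0.01]
```

View pics/w28.png

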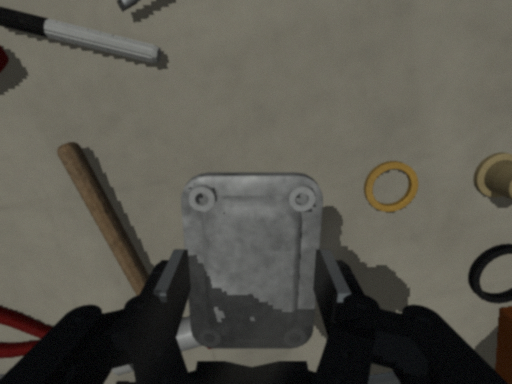

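Call:
{"api": "send_rows", "payload": {
  "targets": [-0.02,0,1.95,0,-0.56,0,0.65,0,0,3.94,0,-1.12,0,0.65,0.08,0,3.94,0,-1.12,0,0.65,0.16,0,3.93,0,-1.12,0,0.65,0.23,0,3.93,0,-1.12,0,0.65,0.31,0,3.93,0,-1.12,0,0.65,0.38,0,3.92,0,-1.12,0,0.65,0.46,0,3.91,0,-1.12,0,0.65]
}}

```text
t: 41.7
tcp_pos: [559.7, -134.9, 88.3]
tcp_rot: [-1.569, 0.037, -0.032]
ft_force: [0.6, -0.1, -1.4]
finger_gap: 61.0
```

Call:
{"api": "send_rows", "payload": {
  "targets": [0.54,0,3.9,0,-1.12,0,0.65,0.61,0,3.89,0,-1.12,0,0.65,0.68,0,3.85,0,-1.12,0,0.65,0.58,0,2.95,0,-0.9,0,0.65,0.44,0,2,0,-0.65,0,0.65,0.18,0.5,0.8,0,-0.1,0,0.65,0,1.5,0,0,0,0,0.65,0,2,0,0,0,0,0.65]
}}

```text
t: 42.5
tcp_pos: [592.8, 36.2, 49.0]
tcp_rot: [-1.571, -0.034, 0.034]
ft_force: [0.7, -0.6, -0.3]
finger_gap: 60.5
```

Call:
{"api": "send_rows", "payload": {
  "targets": [0,1.5,0,0,0,0,0.65,0,0.8,0,0,0,0,0.65,0,0,0,0,0,0,0.65,0,0,0,0,0,0,0.65,0,0,0,0,0,0,0.65,0,0,0,0,0,0,0.65]
}}

```text
t: 43.1
tcp_pos: [593.9, 35.7, 27.8]
tcp_rot: [-1.57, -0.034, 0.032]
ft_force: [0.4, -0.5, -1.1]
finger_gap: 60.6
```

```bash
python3 - <<'E'
from h import *
s,R=pr();print(yawof(R))
d=snap('wrist','w29.png');W=world(d)
Q,m=held(W,s,R)
plan(592.5,37.0,-2.7,92.4,vmax=50)
E
```

```text
t 43.1 tcp [593.9  35.7  27.8] F [ 0.4 -0.5 -1.1] gap 60.6
[[ 0.999  0.002 -0.042]
 [ 0.042  0.     0.999]
 [ 0.002 -1.     0.   ]]
q [ 0.06   0.494 -0.248  0.827 -0.     0.018]
92.40245743142793
held 23237 (array([-0.1,  0. ]), 71.9, 96.7, 90.0) [[-47.5, -53.0, -30.9], [-10.0, -46.4, 0.6], [45.5, -41.1, 32.2]]
0 [-0.13, 3.04, 0.13, -0.0, 0.01, 0.09]
```

View pics/w29.png

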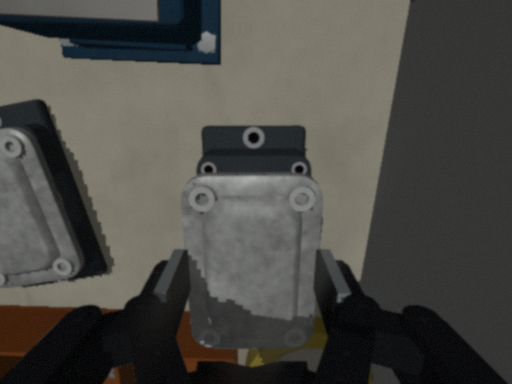

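Call:
{"api": "send_rows", "payload": {
  "targets": [-0.1,0.5,0.12,0,0,0,0.65,0,0.8,0,0,0,0,0.65,0,0.8,0,0,0,0,0.65,0,0.5,0,0,0,0,0.65,0,0.2,0,0,0,0,0.65,0,0,0,0,0,0,0.65,0,0,0,0,0,0,0.65,0,0,0,0,0,0,0.65]
}}

```text
t: 43.95
tcp_pos: [592.5, 37.0, -0.8]
tcp_rot: [-1.571, -0.034, 0.033]
ft_force: [0.0, -0.2, -1.5]
finger_gap: 60.3
```

```bash
python3 - <<'E'
from h import *
s,R=pr();print(yawof(R))
d=snap('wrist','w30.png');W=world(d)
Q,m=held(W,s,R)
plan(592.6,36.9,-2.7,92.4,vmax=50)
a=d['img'][100:290,150:360,::-1]; cv2.imwrite('pics/w30c.png',cv2.resize(a,None,fx=3,fy=3,interpolation=cv2.INTER_CUBIC))
E
```

```text
t 43.95 tcp [592.5  37.   -0.8] F [ 0.  -0.2 -1.5] gap 60.3
[[ 0.999  0.001 -0.042]
 [ 0.042  0.     0.999]
 [ 0.001 -1.     0.   ]]
q [ 0.062  0.522 -0.286  0.762 -0.     0.02 ]
92.41480378447497
held 23218 (array([0.1, 0. ]), 71.9, 96.8, -89.68) [[-47.5, -52.8, -30.8], [-10.0, -46.3, 0.6], [45.6, -41.1, 32.2]]
0 [0.01, 0.2, -0.01, -0.0, 0.01, 0.04]
```

View pics/w30c.png

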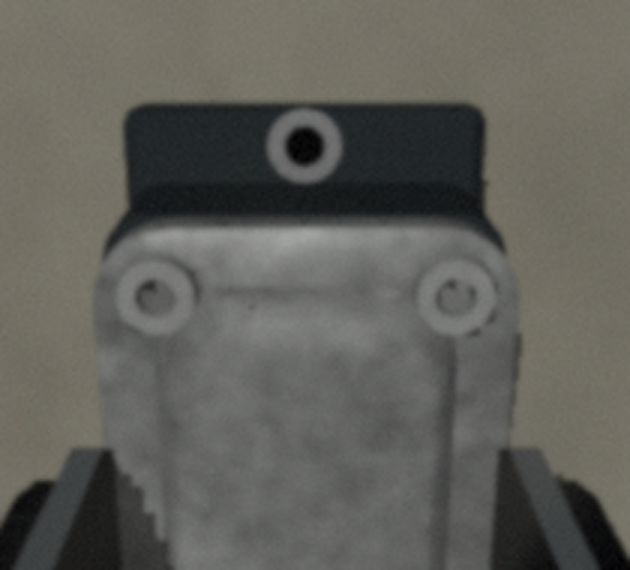

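Base is centred (304.5) under the cover (306). Lower and release.

Call:
{"api": "send_rows", "payload": {
  "targets": [0,0.1,0,0,0,0,0.65,0,0.12,0,0,0,0,0.65,0,0,0,0,0,0,0.65,0,0,0,0,0,0,0.65]
}}

```text
t: 44.4
tcp_pos: [592.5, 37.0, -2.5]
tcp_rot: [-1.571, -0.034, 0.032]
ft_force: [-1.9, 0.1, 5.6]
finger_gap: 60.5
```

```bash
python3 - <<'E'
from h import *
s,R=pr();print(yawof(R))
E
```

```text
t 44.4 tcp [592.5  37.   -2.5] F [-1.9  0.1  5.6] gap 60.5
[[ 0.999  0.001 -0.042]
 [ 0.042  0.     0.999]
 [ 0.001 -1.    -0.   ]]
q [ 0.062  0.524 -0.288  0.758 -0.     0.02 ]
92.41272781897595
```

Call:
{"api": "send_rows", "payload": {
  "targets": [0,0,0,0,0,0,0.78,0,0,0,0,0,0,0.9,0,0,0,0,0,0,1,0,0,0,0,0,0,1]
}}

```text
t: 44.8
tcp_pos: [592.0, 36.9, -3.6]
tcp_rot: [-1.571, -0.033, 0.033]
ft_force: [-0.2, 0.7, 0.3]
finger_gap: 85.7
```

Call:
{"api": "send_rows", "payload": {
  "targets": [0,-0.8,0,0,0,0,1,0,-2,0,0,0,0,1,0,-3,0,0,0,0,1,0,-3,0,0,0,0,1,0,-2,0,0,0,0,1,0,0,0,0,0,0,1,0,0,0,0,0,0,1,0,0,0,0,0,0,1]
}}

```text
t: 45.6
tcp_pos: [591.1, 36.9, 103.5]
tcp_rot: [-1.571, -0.031, 0.035]
ft_force: [0.2, 0.2, 0.3]
finger_gap: 85.5
```

```bash
python3 - <<'E'
from h import *
s,R=pr();print(yawof(R))
d=snap('wrist','w31.png');W=world(d)
for n,c,z0,z1 in (('deep',(592.4,37.4),39,50),('low',(587.1,-110.2),29,40)):
    p=zone(W,c,62,z0,z1);print(n,len(p),rectfit(p[:,:2]),np.percentile(p[:,2],[5,50,95]))
    A=np.c_[p[:,:2]-p[:,:2].mean(0),np.ones(len(p))];print('tilt',np.linalg.lstsq(A,p[:,2],rcond=None)[0])
d=snap('side','s31.png');a=d['img'][180:260,240:400,::-1]; cv2.imwrite('pics/s31c.png',cv2.resize(a,None,fx=4.5,fy=4.5,interpolation=cv2.INTER_CUBIC))
for n in('small_ring','brass_bush'):print(n,[(np.round(r['xyz']),round(r['score'],2)) for r in spotter.spot_point('side',n)])
E
```

```text
t 45.6 tcp [591.1  36.9 103.5] F [0.2 0.2 0.3] gap 85.5
[[ 0.999 -0.002 -0.042]
 [ 0.042 -0.     0.999]
 [-0.002 -1.     0.   ]]
q [ 0.062  0.428 -0.141  1.004  0.     0.02 ]
92.41345734487106
deep 8320 (array([591.7,  37.7]), 63.9, 95.3, -87.5) [39.33599898 43.81982357 45.69027608]
tilt [ 4.84970464e-03 -4.06460488e-05  4.27899629e+01]
low 8217 (array([ 587. , -109.3]), 64.7, 95.8, -77.69) [29.34172079 33.79860486 35.80365654]
tilt [ 5.49809259e-03 -8.10801876e-03  3.28418190e+01]
small_ring [(array([ 526., -312.,    0.]), 0.72)]
brass_bush [(array([ 533., -216.,    1.]), 0.57)]
```

View pics/w31.png

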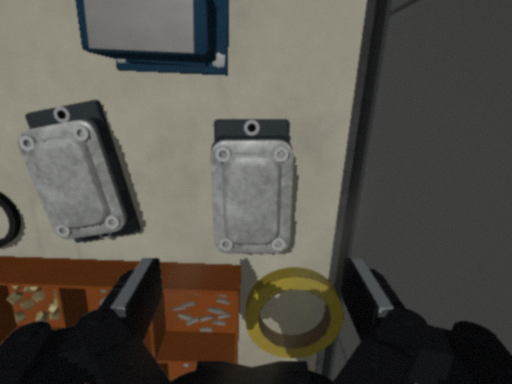

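View pics/s31c.png

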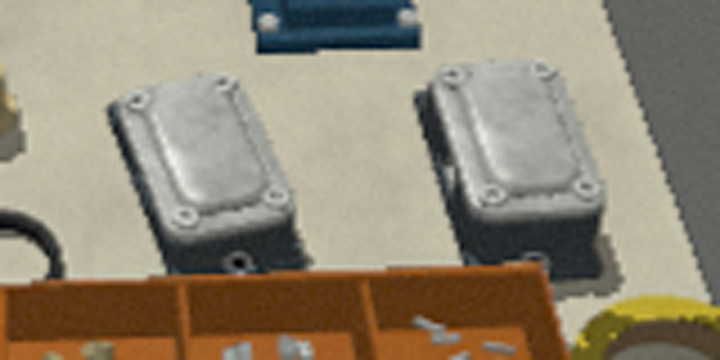

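```bash
python3 -c "
from h import *
print(order.job_done())"
```

```text
the job is handed in; nothing more can be done
None
```

I fitted both housings and handed the job in at about 46 s of the 106 s allowed. No verdict came back.

- **Deep housing:** the large bearing went in first, top at about z 24. The large yellow ring lies on it, top at about z 31, and a cover closes it. The cover reads z 43.8 (nominal 44), about 0.8 mm off the housing centre and within about 0.2° of square.
- **Low housing:** the small bearing went in first, top at about z 21, then the other cover. The cover reads z 33.8 (nominal 34). It measured about 0.3 mm off centre in the close view, and about 1 mm off in the last, oblique view, within about 0.3° of square.
- **Left alone:** the small ring and the brass bush read where they started, within the spotter's accuracy.
- **Forces:** the wrist force readings stayed below about 11 N, and the gripper was clear of everything at hand-in.

**What disagreed:**
- The fingertips sat about 34 mm farther back along the tool than the stated TCP, as both the wrist and side cameras showed. I set grasp heights from the images, so TCP readings at the table were negative.
- The finger gap read 1.5–3.5 mm less than the true part widths when gripping.
- A top-camera fit of the low cover (about 63 × 63 mm, centred 16 mm off) did not match its outline, probably because the gripper hid part of it. I did not use it.

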